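# Put the filling knife away on the tool carousel and bring round the spreader

## Task

First turn the tool carousel (it has a knob on top) until its one empty hook stands over the pointer on the base, then take the filling knife from its sloped rest, hang it by its eye on that hook and let it go. Then turn the carousel on until the notched spreader stands over the pointer, with the knife still hanging. Do not drop the knife, and leave the other things on the bench where they are.

Things in the scene. Friction and masses are not known exactly. Their poses are not given: they have to be found in the camera images.
- carousel (a joint): Angle of the tool carousel about its upright axis (rad), growing anticlockwise seen from above. 0: the empty hook is over the pointer; -1.257: the notched spreader is. Range -3.1 to 3.1; about 0.15 N m of friction, no spring or detents, stays where left. Five hooks 72 deg apart; anticlockwise from above: empty, notched spreader, flat brush, pointed scraper, mallet.
- spreader (a point): Middle of the notched spreader (toothed steel plate 90 mm wide, wooden handle above), 130 mm above the bench, 84 mm from the carousel axis. Like the brush, scraper and mallet it is fixed to its hook and turns with the carousel. These tools reach down to 60 mm above the bench, and stay within 115 mm of the axis.
- knob (a point): Centre of the carousel's round black knob, on its axis, 288 mm above the bench: 44 mm diameter, 36 mm tall (270 to 306 mm), on a grey disc of 92 mm diameter whose top is at 270 mm. Its x axis turns with the carousel and points directly away from the empty hook.
- hook (a point): Valley of the empty hook, centre of its 7 mm steel rod: 84 mm from the axis, 260 mm up. z is up, -x points outward along the hook. The rod runs out from the grey disc over a hump (10 mm up, 60 mm from the axis), dips to the valley (79 to 89 mm) and turns up to a tip 101 mm from the axis, its top 17.5 mm above this point. A tool hangs with its eye centre about 13.5 mm below this point.
- pointer (a point): Outer end of the flat aluminium pointer (24 mm wide, upper face 18 mm high), which sticks out of the carousel's fixed round steel base (210 mm diameter, 18 mm high); 155 mm from the axis. The base's place and heading differ between starts; the pointer faces roughly to the robot's right (world -y), where the knife's rest stands.
- knife: Loose filling knife, 0.10 to 0.18 kg. Origin: middle of its wooden handle. z runs to its eye, x square to its flat sides, y across; front and back alike. Handle 80 mm long, 24 wide (y), 16 thick (x); 8 mm round shank to z 80, then the eye; steel blade z -42 to -100, 62 wide, 4 thick. At the start: handle 100 mm up, z 40 deg above level, roughly away from the robot; x down and away.
- eye (a point): Centre of the knife's eye, 100 mm from the knife's origin along its z: wire ring in the knife's y-z plane, opening 34 mm diameter, 44 mm outside, wire 5 mm thick. The hole's axis is the knife's x.
- rest: Fixed plywood rest: board 230 x 90 x 12 mm, origin under its centre, straight below the middle of the knife's handle; x runs from the low (blade) end to the high (eye) end. A sloped shelf with a lip carries the blade (nearest edge 40 mm from the handle's middle), a notched post the shank (43 mm or more away). Beside and below the handle it is free.
- mug: Bystander: white mug 85 mm high, 76 mm wide, origin under its centre.
- glue: Bystander: white bottle 150 mm high, 56 mm wide, origin under its centre.
- jar: Bystander: amber jar 85 mm high, 68 mm wide, origin under its centre.
- stone: Bystander: marble block 75 x 55 x 35 mm, origin under its centre.
Things that resemble listed ones, but are neither listed nor needed, are in the scene too. There is more than one size of the knife; the one meant has the size given above.

How it is judged:
By the outcome, as a careful person would: the job done as asked, in the order asked, and still so for the second after the job is handed in, with the robot touching nothing.
It also fails if it takes over 70 s, if anything falls off the work surface, if the arm or the gripper's body presses on something with over 40 N, if the wrist force passes 120 N, or if a joint passes its speed limit or range.

## Robot

A 6-joint arm with a two-finger parallel gripper is mounted at the origin on the work surface. World frame = base frame: x ahead of the robot, y to its left, z up, the work surface at z = 0. Lengths are in m, angles in degrees, forces in N, time in s.
With the tool pointing down it reaches from about 0.35 to 0.875 m from the base axis. Payload 4.2 kg.
Tool frame: the origin (TCP) lies on the centre line of the jaws, within the pads' length; the fingertips stand 19 mm ahead of it and the grasp point (between the pads) is the TCP; x points along the fingers, y is the direction in which the jaws open and shut, and the axes are right-handed (so a half turn about x gives the same grasp; the last joint's range is limited). The gripper opens to 87 mm and grips with 3 to 60 N. Pads are 19 mm wide; open, the fingers measure 117 mm over their backs; the gripper's body (75 mm by 190 mm) begins 51 mm behind the grasp point.
Start: joints at [84.66, 22.042, 0.453, 0, -68.411, -14.817], TCP at [0.215, 0.587, 0.242] pointing down, gripper open.
Joint ranges: [-179.83, 179.83], [-69.29, 118.12], [-61.27, 80.66], [-181.25, 117.63], [-171.15, -9.14], [-177.46, 177.46]. Speed limits (degrees/s): [159.86, 159.86, 180, 180, 180, 180].

## Interface

Orientations are given as a 3x3 rotation matrix whose columns are the frame's x, y, z axes.
In Python, from station import * gives the robot as it stands.
- The arm moves only by the shell command python3 -m creep 'ROWS'. ROWS is JSON, a list of rows, each a list of 5 numbers: the opening, from 0 (shut) to 1 (fully open), then the shift along the world's x, y, z in mm, then the turn about the world's z in rad. In form: [[jaw, x, y, z, turn], ...]. A call has exactly 8 rows; each row is the pose to reach, as a shift and turn from the pose measured when the call began; what a row does not reach only later rows make up. A row lasts 1/10 s, in which the tool goes at most 50 mm and 8.59 degrees, less where a joint would pass 70% of its speed; a pose out of reach is approached as far as the arm can. A call with a gripper value outside its range is refused whole. The fingers move at their own pace and stop on an object; the grip force is fixed at half the most. Time passes only in rows, so rows that repeat a pose let the fingers close, or fill a call up. It gives the time, the measured TCP pose, the force and the opening at its end, in the units of the state.
- sense(): the state, without advancing time (a new reading comes with each control period).
- capture(name): name is "scene" or "side" or "wrist"; returns a dict with "image" (420x560x3 uint8, blue, green, red), "z_map" (420x560 float32, m along the optical axis (not along the pixel's ray), 0 where there is no reading), "mtx" (3x3 intrinsics, pixels), "k1" (the pictures are not rectified: a ray, as slopes to the right and down, at radius r is drawn at 1 + k1 r^2 times it, then the intrinsics apply), "eye" and "attitude" of the camera in the world. Camera axes: x right, y up, looking along -z (the intrinsics and any distortion apply to the point x, -y, -z); pixel columns grow to the right and rows downward; lengths in m; the calibration is good to about 2 mm. A picture is of the moment at which its call begins.
- finish_job(): hands the job in, once; it reports no verdict.
Trained networks look in a picture, given as the dict that the camera call returned (one of the last four; its "shot" number tells which), for a name from the list of things; names that differ only in an ending like _2 or _b are one class to them, and where a whole thing is asked for, a point or a joint stands for the part that bears it (a point fixed in the world has none). Each returns a list of dicts, best first, with "confidence" (0 to 1); they miss things now and then, are a little off and sometimes report something else, mostly with a low value. They report only what shows in the picture. A call takes as long as a camera call. They do not tell look-alikes from the thing itself.
- look_for(picture, thing): "box" ([left, top, right, bottom] in pixels, round what is visible of it).
- mark_of(picture, thing): "centre" ([column, row] in pixels: a listed point, or the origin of a listed thing).
The state is a dict: "time_s": time; "joints": joint angles; "joint_velocities": joint speeds; "effort": joint torques, N m; "tcp_pos": TCP position; "ee_rot": TCP orientation; "wrist_force": force on the tool from outside, world axes, zero at the start; "moment": the same for the moment, N m; "gripper_width": opening from 0.0 (shut) to 1.0 (fully open).
Only numpy, scipy, OpenCV 4.12 (cv2) and the standard library are available. Lean on these libraries where they do the work, as an engineer would, in place of code of your own. Each camera call takes 0.05 s, during which the arm holds its last target.

## Working session

There is one attempt and no reset: what is moved stays moved. The work goes in short steps, Python scripts to look and compute and a shell command to move; the robot and the scene stay as the last step left them, time stands still between calls to the robot, and variables do not carry over. Pictures are saved under pics/ and viewed, and the job is handed in when it is done.

```bash
ls; mkdir -p pics
cat > h.py <<'E'
from station import *
import numpy as np, cv2
def save(c,n): cv2.imwrite(f'pics/{n}.png',c['image'])
def ray(c,u,v):
    K=np.array(c['mtx']);x=(u-K[0,2])/K[0,0];y=(v-K[1,2])/K[1,1]
    rd=np.hypot(x,y);r=rd
    for _ in range(30): r=rd/(1+c['k1']*r*r)
    s=r/rd if rd>0 else 1
    return x*s,y*s
def pix2w(c,u,v,z=None):
    x,y=ray(c,u,v)
    if z is None:
        p=c['z_map'][int(round(v))-1:int(round(v))+2,int(round(u))-1:int(round(u))+2];p=p[p>0]
        if len(p)==0:return None
        z=np.median(p)
    return np.array(c['eye'])+np.array(c['attitude'])@np.array([x*z,-y*z,-z])
def onz(c,u,v,h):
    x,y=ray(c,u,v);d=np.array(c['attitude'])@np.array([x,-y,-1.]);e=np.array(c['eye'])
    return e+d*(h-e[2])/d[2]
def w2pix(c,p):
    q=np.array(c['attitude']).T@(np.array(p)-np.array(c['eye']));x=q[0]/-q[2];y=-q[1]/-q[2]
    f=1+c['k1']*(x*x+y*y);K=np.array(c['mtx']);return K[0,0]*x*f+K[0,2],K[1,1]*y*f+K[1,2]
def cloud(c):
    H,W=c['z_map'].shape;K=np.array(c['mtx']);u,v=np.meshgrid(np.arange(W),np.arange(H))
    x=(u-K[0,2])/K[0,0];y=(v-K[1,2])/K[1,1];rd=np.hypot(x,y);r=rd.copy()
    for _ in range(30): r=rd/(1+c['k1']*r*r)
    s=np.where(rd>0,r/np.maximum(rd,1e-9),1);z=c['z_map']
    P=np.stack([x*s*z,-y*s*z,-z],-1)@np.array(c['attitude']).T+np.array(c['eye'])
    P[z<=0]=np.nan;return P
E
cat > a.py <<'E'
from h import *
np.set_printoptions(precision=4,suppress=True)
print(sense())
for n in ['scene','side','wrist']:
    c=capture(n);save(c,n+'0');print(n,c['eye'],c['attitude'])
    if n!='wrist' or 1:
      for t in ['knob','hook','pointer','spreader','knife','eye','rest','mug','glue','jar','stone']:
        for d in mark_of(c,t)[:3]:
            print(t,np.round(d['centre'],1),round(d['confidence'],2),pix2w(c,*d['centre']))
E
python3 a.py
```

```text
pics
{'time_s': 0.0, 'joints': array([ 84.6605,  22.0909,   0.3789,  -0.0304, -68.411 , -14.8174]), 'joint_velocities': array([ 0.0957, -0.0734, -0.0437,  0.0235,  0.0713, -0.0373]), 'effort': array([ -0.0008, -39.0666,  18.7402,   4.2197,   0.0109,  -0.0002]), 'tcp_pos': array([0.2151, 0.5862, 0.2404]), 'ee_rot': array([[-0.0007, -0.3448, -0.9387],
       [-0.0021, -0.9387,  0.3448],
       [-1.    ,  0.0022, -0.0001]]), 'wrist_force': array([-0.2021,  0.3182,  0.1631]), 'moment': array([ 0.0584, -0.0023,  0.0101]), 'gripper_width': 1.0034028981781273}
scene [1.2568 0.4248 1.3027] [[-0.5256 -0.6611  0.5355]
 [ 0.8506 -0.4206  0.3156]
 [ 0.0166  0.6213  0.7834]]
knob [330.8 251.5] 0.56 [0.6041 0.2115 0.3048]
hook [303.1 276.4] 0.69 [0.6779 0.1767 0.2569]
pointer [273.4 283.1] 0.73 [0.6068 0.0493 0.0006]
spreader [337.8 305.8] 0.86 [0.6549 0.2764 0.1628]
knife [199.1 203.8] 0.71 [ 0.551  -0.2661  0.1275]
knife [237.  162.2] 0.46 [ 0.2311 -0.3459 -0.0029]
eye [213.7 169.6] 0.55 [ 0.3122 -0.396  -0.0003]
eye [280.2 188. ] 0.53 [ 0.2552 -0.1386 -0.0018]
eye [185.8 205.4] 0.44 [ 0.5042 -0
[... 727 characters left out ...]
 [296.9 298.4] 0.78 [ 0.531  -0.2959  0.1062]
knife [220.7 278.4] 0.74 [ 0.3374 -0.122   0.0106]
knife [203.6 346.2] 0.57 [ 0.2585 -0.3411  0.0109]
eye [320.  273.6] 0.8 [ 0.6432 -0.1567 -0.0004]
eye [228.3 361.7] 0.79 [ 0.3192 -0.3961  0.002 ]
eye [193.8 284.9] 0.58 [ 0.2533 -0.125   0.0028]
rest [292.4 313.3] 0.66 [ 0.5242 -0.2868  0.0143]
mug [338.5 241.8] 0.72 [ 0.7157 -0.092   0.0608]
glue [224.2 157.1] 0.95 [0.4232 0.4071 0.0297]
glue [267.8 261.6] 0.19 [ 0.4859 -0.1145  0.0482]
jar [267.3 263. ] 0.82 [ 0.4843 -0.1145  0.0416]
stone [292.1 402.3] 0.76 [ 0.4607 -0.5562  0.0352]
wrist [0.2877 0.5598 0.3853] [[-0.3445  0.9012  0.2631]
 [-0.9388 -0.3306 -0.0968]
 [-0.0003 -0.2803  0.9599]]
```

View pics/scene0.png

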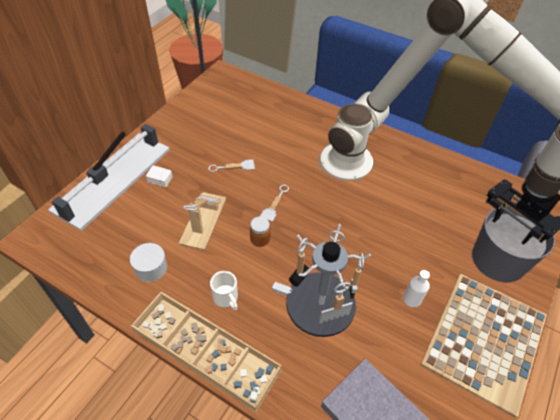

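View pics/side0.png

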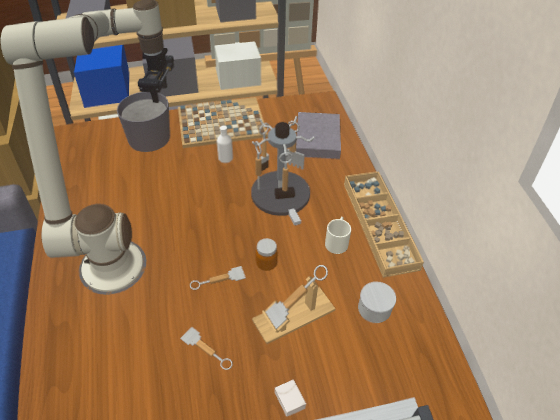

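```bash
cat > b.py <<'E'
from h import *
a=cv2.imread('pics/scene0.png');b=cv2.imread('pics/side0.png')
cv2.imwrite('pics/z1.png',cv2.resize(a[215:345,260:390],None,fx=4.5,fy=4.5,interpolation=cv2.INTER_CUBIC))
cv2.imwrite('pics/z2.png',cv2.resize(b[110:235,220:350],None,fx=4.5,fy=4.5,interpolation=cv2.INTER_CUBIC))
cv2.imwrite('pics/z3.png',np.hstack([cv2.resize(a[180:260,170:250],None,fx=5,fy=5,interpolation=cv2.INTER_CUBIC),cv2.resize(b[255:345,250:340],(400,400),interpolation=cv2.INTER_CUBIC)]))
E
python3 b.py
```

```text
(no output)
```

View pics/z1.png

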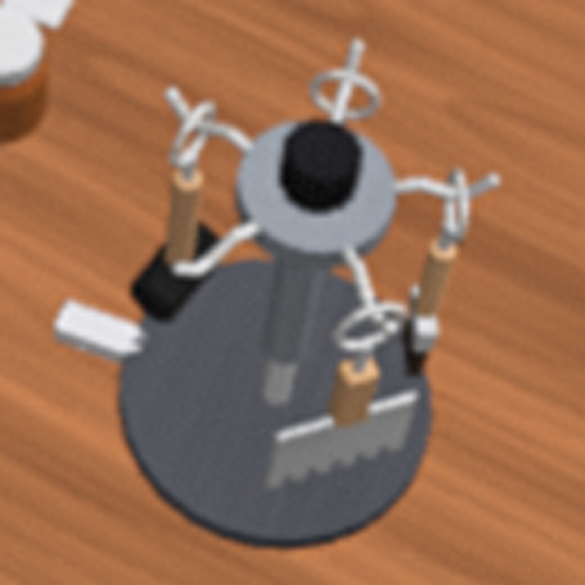

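View pics/z2.png

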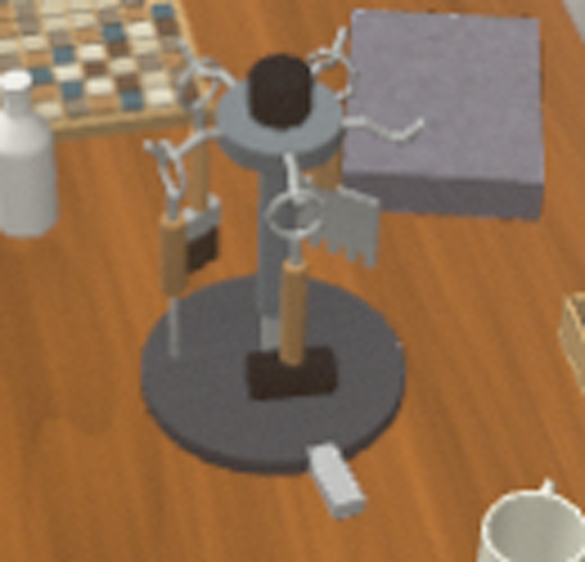

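View pics/z3.png

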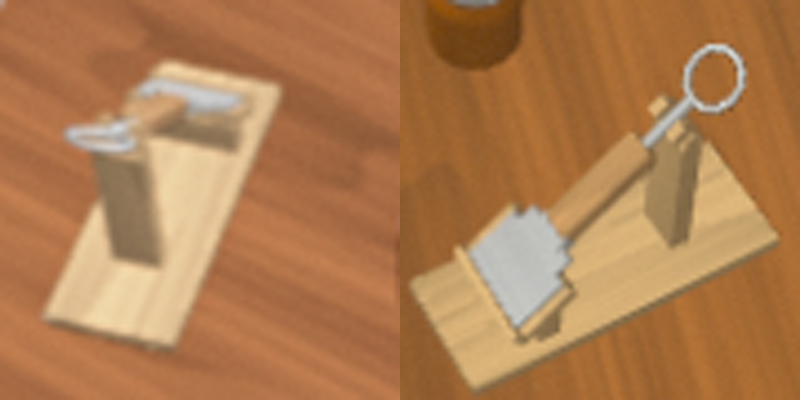

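```bash
cat > m.py <<'E'
from h import *
np.set_printoptions(precision=4,suppress=True)
def circ(p):
    A=np.c_[2*p,np.ones(len(p))];s=np.linalg.lstsq(A,(p**2).sum(1),rcond=None)[0];return s[:2],np.sqrt(s[2]+s[:2]@s[:2])
def outline(P,lo,hi,c0,R):
    m=np.isfinite(P[...,2])&(P[...,2]>lo)&(P[...,2]<hi)&(np.hypot(P[...,0]-c0[0],P[...,1]-c0[1])<R)
    return P[m][:,:2],m
for n in ['scene','side']:
    c=capture(n);P=cloud(c)
    p,_=outline(P,.262,.28,(.60,.19),.08);print(n,'disc n',len(p))
    p=p[np.hypot(*(p-np.median(p,0)).T)<.055]
    e=cv2.minEnclosingCircle((p*1000).astype(np.float32));print(' disc encl',e)
    p,_=outline(P,.299,.315,(.60,.19),.04);e=cv2.minEnclosingCircle((p*1000).astype(np.float32));print(' knob encl',e,len(p))
    p,m=outline(P,.008,.026,(.60,.2),.2);print(' base n',len(p))
    for t,h in [('pointer',.018),('hook',.26),('knob',.288),('spreader',.13),('eye',.164)]:
        for d in mark_of(c,t)[:2]: print(' ',t,np.round(d['centre'],1),round(d['confidence'],2),onz(c,*d['centre'],h))
    # light points of the pointer and dark base
    im=c['image'];br=im.astype(int).mean(-1)
    q=P[m];b=br[m]
    dk=q[b<90][:,:2]; e=cv2.minEnclosingCircle((dk*1000).astype(np.float32));print(' base encl',e,len(dk))
    L=q[(b>140)][:,:2];L=L[(L[:,1]<.13)&(L[:,1]>.02)]; print(' pointer pts',len(L),L.mean(0) if len(L) else '', L[L[:,1].argmin()] if len(L) else '')
E
python3 m.py
```

```text
scene disc n 724
 disc encl ((608.2454833984375, 210.093505859375), 54.58039855957031)
 knob encl ((594.34814453125, 207.91754150390625), 22.589841842651367) 207
 base n 2704
  pointer [269.6 281.7] 0.71 [0.6175 0.0417 0.018 ]
  hook [304.6 272.5] 0.59 [0.6676 0.1751 0.26  ]
  knob [329.6 252.1] 0.81 [0.5964 0.2062 0.288 ]
  spreader [337.8 306.8] 0.89 [0.6402 0.2735 0.13  ]
  spreader [189.2 204.9] 0.53 [ 0.5729 -0.2882  0.13  ]
  eye [213.2 169.9] 0.8 [ 0.4333 -0.2931  0.164 ]
  eye [282.9 191. ] 0.72 [ 0.3887 -0.0532  0.164 ]
 base encl ((595.6976318359375, 208.89306640625), 104.17520904541016) 2133
 pointer pts 135 [0.6156 0.0839] [0.6141 0.0556]
side disc n 411
 disc encl ((587.7492065429688, 185.87667846679688), 54.405487060546875)
 knob encl ((593.6893920898438, 203.3560791015625), 24.041044235229492) 116
 base n 1788
  pointer [295.  220.9] 0.76 [0.6126 0.0556 0.018 ]
  hook [309.6 139.8] 0.63 [0.6789 0.1752 0.26  ]
  knob [285.4 128.9] 0.76 [0.607  0.2096 0.288 ]
  knob [306.8 138.5] 0.57 [0.6617 0.1503 0.288 ]
  spreader [293.7 155.9] 0.63 [0.6503 0.2525 0.13  ]
  eye [192.5 282.8] 0.89 [ 0.2571 -0.2296  0.164 ]
  eye [229.5 364.9] 0.86 [ 0.319 -0.483  0.164]
 base encl ((593.218994140625, 200.15255737304688), 107.91809844970703) 1401
 pointer pts 101 [0.6135 0.0799] [0.611  0.0498]
```

```bash
python3 -m creep '[[1,0,0,50,0],[1,30,-30,100,0],[1,65,-65,140,0],[1,100,-100,160,0],[1,135,-135,160,0],[1,170,-170,160,0],[1,205,-205,160,0],[1,240,-240,160,0]]'; python3 -m creep '[[1,30,-30,0,0],[1,65,-65,0,0],[1,95,-95,0,0],[1,110,-110,0,0],[1,115,-115,0,0],[1,115,-115,0,0],[1,115,-115,0,0],[1,115,-115,0,0]]'
cat > w.py <<'E'
from h import *
import sys
c=capture('wrist');save(c,sys.argv[1]);print(sense()['tcp_pos'],c['eye'])
for t,h in [('pointer',.018),('hook',.26),('knob',.288),('spreader',.13),('eye',.164),('knife',.1)]:
    for d in mark_of(c,t)[:2]: print(' ',t,np.round(d['centre'],1),round(d['confidence'],2),onz(c,*d['centre'],h),pix2w(c,*d['centre']))
E
python3 w.py w1
```

```text
time_s: 3.2
tcp_pos: [0.4376, 0.3639, 0.402]
ee_rot: [[0.001, -0.344, -0.939], [0.001, -0.939, 0.344], [-1.0, -0.001, -0.0]]
wrist_force: [0.5, 1.0, -0.6]
gripper_width: 1.004
time_s: 4.0
tcp_pos: [0.5518, 0.2499, 0.4022]
ee_rot: [[0.001, -0.342, -0.94], [0.001, -0.94, 0.342], [-1.0, -0.002, -0.0]]
wrist_force: [-0.7, 0.4, -0.4]
gripper_width: 1.0
[0.55185658 0.2498749  0.40230187] [0.62416647 0.22285928 0.54601825]
  pointer [395.2  64.1] 0.59 [0.62305186 0.05363854 0.018     ] [6.23014821e-01 4.80148834e-02 4.52538939e-04]
  hook [317.9  20.4] 0.95 [0.67066677 0.17564095 0.26      ] [0.67002637 0.17629125 0.26393907]
  knob [314.9 140.8] 0.93 [0.59430645 0.20605953 0.288     ] [0.59643614 0.20725773 0.3064025 ]
  spreader [232.2 102.4] 0.66 [0.64692713 0.26851278 0.13      ] [0.64397126 0.26258388 0.18402723]
  knife [546.4 212.1] 0.81 [ 0.38516712 -0.05637842  0.1       ] [ 0.33838636 -0.11103527  0.01269819]
```

View pics/w1.png

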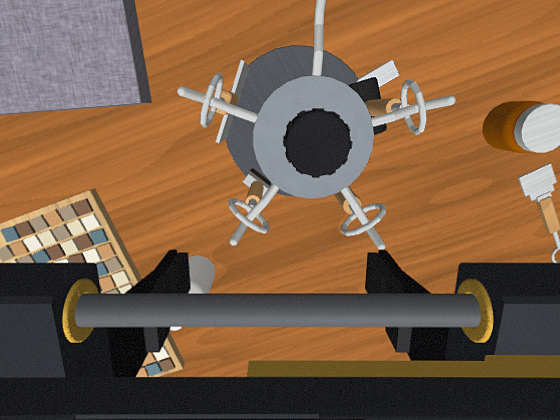

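```bash
cat > w2.py <<'E'
from h import *
from m2 import *
E
cat > ax.py <<'E'
from h import *
import sys
np.set_printoptions(precision=4,suppress=True)
def axis(c,g=(.595,.206)):
    P=cloud(c);r=np.hypot(P[...,0]-g[0],P[...,1]-g[1])
    out={}
    for nm,lo,hi,R in [('knob',.298,.315,.03),('disc',.263,.278,.0505),('base',.01,.026,.112)]:
        m=(P[...,2]>lo)&(P[...,2]<hi)&(r<R);out[nm]=P[m]
        if m.sum()>20:
            e=cv2.minEnclosingCircle((P[m][:,:2]*1000).astype(np.float32));print(nm,e,m.sum(),'z',np.median(P[m][:,2]))
    return P
if __name__=='__main__':
    c=capture('wrist');P=axis(c)
    m=(P[...,2]>.008)&(P[...,2]<.026)&(P[...,1]<.12)&(abs(P[...,0]-.61)<.06)&(c['image'].mean(-1)>120)
    q=P[m][:,:2]*1000;print('ptr',m.sum(),cv2.minAreaRect(q.astype(np.float32)))
    m=(P[...,2]>.25)&(P[...,2]<.3);r=np.hypot(P[...,0]-.5945,P[...,1]-.206);m&=(r>.055)&(r<.103)
    q=P[m][:,:2]-[.5945,.206];a=np.degrees(np.arctan2(q[:,1],q[:,0]));h=np.histogram(a,np.arange(-180,181,6));print([(int(x),int(n)) for x,n in zip(h[1],h[0]) if n])
    s=(abs(a+22)<14);print('hook ang',a[s].mean(),np.median(a[s]),s.sum())
E
python3 ax.py
```

```text
knob ((593.8621826171875, 206.0075225830078), 22.82341194152832) 3559 z 0.30638637487187637
disc ((594.9844360351562, 205.99673461914062), 50.484703063964844) 8323 z 0.27050760355706316
base ((594.89013671875, 202.2588348388672), 108.31298828125) 4790 z 0.018432571725296276
ptr 473 ((614.7594604492188, 81.45497131347656), (23.518009185791016, 56.13343811035156), 9.71988296508789)
[(-180, 70), (-174, 114), (-168, 480), (-162, 68), (-156, 51), (-114, 2), (-108, 78), (-102, 156), (-96, 620), (-90, 95), (-84, 65), (-30, 71), (-24, 529), (36, 82), (42, 121), (48, 645), (54, 81), (60, 47), (108, 68), (114, 99), (120, 502), (126, 58), (132, 42)]
hook ang -21.925756901541845 -21.854816736310667 600
```

```bash
python3 -m creep '[[1,22,-22,0,0],[1,42,-44,0,0],[1,42,-44,-20,0],[1,42,-44,-50,0],[1,42,-44,-75,0],[1,42,-44,-95,0],[1,42,-44,-107,0],[1,42,-44,-107,0]]';python3 -m creep '[[1,0,0,0,0],[0.45,0,0,0,0],[0.45,0,0,0,0],[0.4,0,0,0,0],[0.4,0,0,0,0],[0.4,0,0,0,0],[0.4,0,0,0,0],[0.4,0,0,0,0]]'
```

```text
time_s: 5.2
tcp_pos: [0.5938, 0.2048, 0.2932]
ee_rot: [[-0.002, -0.344, -0.939], [-0.001, -0.939, 0.344], [-1.0, 0.001, 0.002]]
wrist_force: [1.1, 0.3, -0.9]
gripper_width: 0.998
time_s: 6.0
tcp_pos: [0.5943, 0.2061, 0.2932]
ee_rot: [[-0.001, -0.343, -0.939], [0.002, -0.939, 0.343], [-1.0, -0.002, 0.001]]
wrist_force: [1.8, 3.2, -0.3]
gripper_width: 0.5
```

Gripped the knob (opening 0.5 = 44 mm). Turn −1.02 rad.

```bash
python3 -m creep '[[0.4,0,0,0,-0.06],[0.4,0,0,0,-0.14],[0.4,0,0,0,-0.23],[0.4,0,0,0,-0.32],[0.4,0,0,0,-0.41],[0.4,0,0,0,-0.48],[0.4,0,0,0,-0.51],[0.4,0,0,0,-0.51]]';python3 -m creep '[[0.4,0,0,0,-0.06],[0.4,0,0,0,-0.14],[0.4,0,0,0,-0.23],[0.4,0,0,0,-0.32],[0.4,0,0,0,-0.41],[0.4,0,0,0,-0.48],[0.4,0,0,0,-0.51],[0.4,0,0,0,-0.51]]'
cat > hk.py <<'E'
from h import *
import sys
def hk(c,A=(.594,.206)):
    P=cloud(c);m=(P[...,2]>.25)&(P[...,2]<.285);d=P[...,:2]-np.array(A);r=np.hypot(d[...,0],d[...,1]);m&=(r>.055)&(r<.104)
    a=np.degrees(np.arctan2(d[...,1],d[...,0]))[m];z=P[m]
    h=np.histogram(a,np.arange(-180,181,6));print([(int(x),int(n)) for x,n in zip(h[1],h[0]) if n])
    # phase mod 72
    ph=np.angle(np.exp(1j*np.radians(a*5)).mean(),deg=True)/5;print('phase mod72',ph,[round(((ph+72*k+180)%360)-180,1) for k in range(5)])
for n in sys.argv[2:]:
    c=capture(n);save(c,n+sys.argv[1]);print(n);hk(c)
    for t,h in [('pointer',.018),('hook',.26),('spreader',.13)]:
        for d in mark_of(c,t)[:2]: print(' ',t,np.round(d['centre'],1),round(d['confidence'],2),onz(c,*d['centre'],h))
E
python3 hk.py 2 wrist scene side
```

```text
time_s: 6.8
tcp_pos: [0.5941, 0.2059, 0.2932]
ee_rot: [[-0.0, -0.758, -0.652], [0.002, -0.652, 0.758], [-1.0, -0.001, 0.001]]
wrist_force: [-0.4, 0.7, 0.0]
gripper_width: 0.497
time_s: 7.6
tcp_pos: [0.5938, 0.2057, 0.2932]
ee_rot: [[-0.0, -0.98, -0.199], [0.001, -0.199, 0.98], [-1.0, -0.0, 0.001]]
wrist_force: [-1.5, 0.2, 0.8]
gripper_width: 0.499
wrist
[(-168, 83), (-162, 137), (-156, 1397), (-150, 409), (-144, 261), (-138, 1), (-90, 4), (-84, 1766), (-78, 40), (-24, 218), (-18, 250), (-12, 1603), (-6, 167), (0, 106), (60, 24), (66, 8), (132, 125), (138, 9)]
phase mod72 -8.469494158742528 [np.float64(-8.5), np.float64(63.5), np.float64(135.5), np.float64(-152.5), np.float64(-80.5)]
  pointer [282.4  31.6] 0.82 [0.61921067 0.05373928 0.018     ]
  hook [284.1  96. ] 0.57 [0.60730419 0.12427083 0.26      ]
  hook [276.3 284.5] 0.35 [0.59152922 0.22059612 0.26      ]
  spreader [188.7 168.3] 0.81 [0.67376447 0.19410889 0.13      ]
scene
[(-90, 1), (-84, 43), (-78, 8), (-24, 3), (-18, 7), (-12, 28), (-6, 24), (0, 11), (6, 2), (48, 7), (54, 9), (60, 49), (66, 11), (72, 5), (120, 9), (126
[... 337 characters left out ...]
1778 0.13      ]
  spreader [261.  241.2] 0.61 [ 0.56914327 -0.02028593  0.13      ]
side
[(-168, 1), (-162, 3), (-156, 33), (-150, 7), (-144, 5), (-138, 2), (-90, 1), (-84, 25), (-78, 1), (-24, 5), (-18, 14), (-12, 24), (-6, 2), (48, 1), (60, 3), (66, 6), (72, 1), (120, 1), (132, 8), (138, 14), (144, 4), (150, 4)]
phase mod72 -7.846492879288102 [np.float64(-7.8), np.float64(64.2), np.float64(136.2), np.float64(-151.8), np.float64(-79.8)]
  pointer [297.4 221.6] 0.86 [0.61976096 0.05096188 0.018     ]
  hook [289.9 151.7] 0.85 [0.60427848 0.13081105 0.26      ]
  spreader [309.7 166.9] 0.65 [0.69051367 0.18741314 0.13      ]
  spreader [291.7 400.9] 0.35 [ 0.44866826 -0.58729593  0.13      ]
```

```bash
cat > pt.py <<'E'
from h import *
c=capture('wrist');P=cloud(c)
m=(P[...,2]>.008)&(P[...,2]<.026)&(P[...,1]<.12)&(abs(P[...,0]-.61)<.06)&(c['image'].mean(-1)>120)
q=P[m][:,:2]*1000;R=cv2.minAreaRect(q.astype(np.float32));print('ptr',m.sum(),R);d=q.mean(0)-[594,206];print(np.degrees(np.arctan2(d[1],d[0])))
E
python3 pt.py
```

```text
ptr 557 ((613.8507690429688, 86.53057861328125), (24.030162811279297, 66.23405456542969), 9.872546195983887)
-78.31939858371318
```

View pics/wrist2.png

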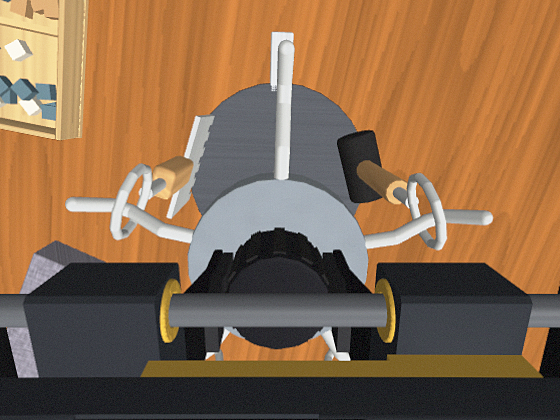

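```bash
python3 -m creep '[[0.7,0,0,0,0],[0.9,0,0,0,0],[0.9,0,0,0,0],[0.9,0,0,15,0],[0.9,0,0,45,0],[0.9,0,0,80,0],[0.9,0,-20,110,0],[0.9,0,-60,110,0]]'; python3 -m creep '[[1,0,-50,0,-0.14],[1,5,-100,0,-0.28],[1,10,-150,0,-0.42],[1,10,-200,0,-0.56],[1,10,-250,0,-0.7],[1,10,-300,0,-0.84],[1,10,-350,0,-0.98],[1,10,-395,0,-1.12]]'; python3 -m creep '[[1,0,-10,0,-0.1],[1,0,-10,0,-0.2],[1,0,-10,0,-0.2],[1,0,-10,0,-0.2],[1,0,-10,0,-0.2],[1,0,-10,0,-0.2],[1,0,-10,0,-0.2],[1,0,-10,0,-0.2]]'; python3 hk.py 3 scene; python3 w.py w3
```

```text
time_s: 9.05
tcp_pos: [0.5957, 0.1471, 0.408]
ee_rot: [[0.01, -0.979, -0.202], [0.004, -0.202, 0.979], [-1.0, -0.01, 0.002]]
wrist_force: [1.4, -0.8, 0.0]
gripper_width: 0.9
time_s: 9.85
tcp_pos: [0.6056, -0.2504, 0.4081]
ee_rot: [[0.009, -0.604, 0.797], [-0.007, 0.797, 0.604], [-1.0, -0.011, 0.003]]
wrist_force: [-0.4, -0.1, 0.1]
gripper_width: 1.001
time_s: 10.65
tcp_pos: [0.6056, -0.2601, 0.4082]
ee_rot: [[0.007, -0.434, 0.901], [-0.009, 0.901, 0.434], [-1.0, -0.011, 0.003]]
wrist_force: [-0.0, 0.0, 0.3]
gripper_width: 1.001
scene
[(-168, 6), (-162, 12), (-156, 38), (-150, 6), (-144, 6), (-90, 1), (-84, 45), (-78, 6), (-24, 2), (-18, 9), (-12, 28), (-6, 29), (0, 10), (6, 1), (48, 6), (54, 12), (60, 49), (66, 11), (72, 7), (120, 8), (126, 12), (132, 45), (138, 6), (144, 3)]
phase mod72 -8.623706955977235 [np.float64(-8.6), np.float64(63.4), np.float64(135.4), np.float64(-152.6), np.float64(-80.6)]
  pointer [273.3 282.6] 0.79 [0.6140824  0.05307449 0.018     ]
  pointer [328.3 252. ] 0.46 [0.42257866 0.14428186 0.018     ]
  hook [297.2 247.2] 0.88 [0.61035271 0.1203795  0.26      ]
  spreader [305.4 305.3] 0.89 [0.6834473  0.19659121 0.13      ]
  spreader [223.  297.8] 0.5 [ 0.78437068 -0.00637904  0.13      ]
[ 0.60558518 -0.26035116  0.40813133] [ 0.53600809 -0.29277632  0.55165307]
  pointer [455.7 253.2] 0.94 [0.61596619 0.05361741 0.018     ] [0.61584168 0.05307801 0.018831  ]
  eye [278.1 176.8] 0.58 [ 0.60280637 -0.26411793  0.164     ] [ 0.62890736 -0.25291986  0.01252711]
  knife [464.2  23.9] 0.93 [ 0.36627449 -0.14652908  0.1       ] [ 0.33375186 -0.11850668  0.01345883]
  knife [291.5 105.7] 0.59 [ 0.52889256 -0.28243755  0.1       ] [ 0.52908963 -0.28272389  0.11250881]
```

View pics/w3.png

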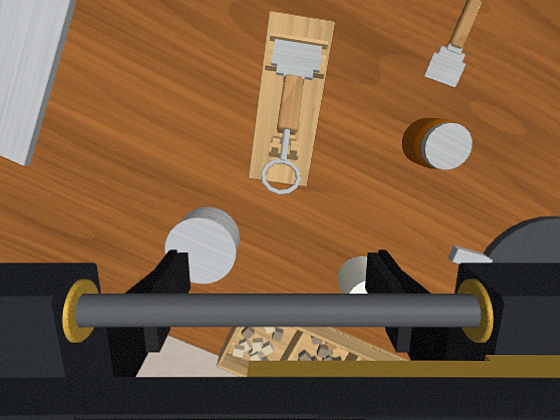

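```bash
cat > kn.py <<'E'
from h import *
np.set_printoptions(precision=4,suppress=True)
c=capture('wrist');P=cloud(c)
box=(P[...,0]>.42)&(P[...,0]<.66)&(P[...,1]>-.36)&(P[...,1]<-.2)
br=c['image'].astype(int);grey=(br.max(-1)-br.min(-1)<25)
m=box&(P[...,2]>.14)&(P[...,2]<.20)
q=P[m];print('high',len(q),q.min(0),q.max(0))
xy=cv2.minEnclosingCircle((q[:,:2]*1000).astype(np.float32));print(xy)
r=cv2.fitEllipse((q[:,:2]*1000).astype(np.float32));print(r)
# handle: wood between z .085..0.15 
m=box&grey&(P[...,2]>.03)&(P[...,2]<.085);b=P[m];print('blade',len(b),b.mean(0),b.min(0),b.max(0));print(cv2.minAreaRect((b[:,:2]*1000).astype(np.float32)))
m=box&(P[...,2]>.085)&(P[...,2]<.14);b=P[m];print('handle',len(b),b.mean(0));print(cv2.minAreaRect((b[:,:2]*1000).astype(np.float32)))
mu=b.mean(0);print(np.linalg.svd(b-mu,full_matrices=False)[2][0])
# rest board
m=box&(P[...,2]>.008)&(P[...,2]<.018);b=P[m];print('board',len(b),cv2.minAreaRect((b[:,:2]*1000).astype(np.float32)))
# can
m=(P[...,0]>.6)&(P[...,0]<.76)&(P[...,1]<-.27)&(P[...,1]>-.42)&(P[...,2]>.03);b=P[m];print('can',len(b),b.min(0),b.max(0),cv2.minEnclosingCircle((b[:,:2]*1000).astype(np.float32)))
E
python3 kn.py
```

```text
high 830 [ 0.5608 -0.2868  0.1401] [ 0.6174 -0.2416  0.1806]
((589.223876953125, -265.8577880859375), 28.793031692504883)
((592.7640991210938, -264.84088134765625), (37.6579475402832, 50.95873260498047), 106.53926849365234)
blade 1558 [ 0.4742 -0.3018  0.0563] [ 0.4444 -0.3374  0.0362] [ 0.5065 -0.269   0.082 ]
((477.9406433105469, -300.4830627441406), (52.098793029785156, 61.591487884521484), 17.323944091796875)
handle 1356 [ 0.5374 -0.2822  0.1152]
((541.4779052734375, -280.40313720703125), (92.4310531616211, 33.70847702026367), 16.89155387878418)
[0.8114 0.2493 0.5287]
board 5817 ((527.529296875, -284.944580078125), (229.43775939941406, 89.9566421508789), 17.27871322631836)
can 14272 [ 0.6    -0.3621  0.0302] [ 0.76   -0.27    0.5034] ((681.7929077148438, -316.6749572753906), 89.5937271118164)
```

```bash
cat > can.py <<'E'
from h import *
c=capture('wrist')
for p in [(200,245),(190,240),(220,250),(200,215),(350,275),(281,190),(270,145),(293,148),(283,150)]: print(p,pix2w(c,*p))
a=c['image'][90:210,220:340];cv2.imwrite('pics/z4.png',cv2.resize(a,None,fx=5,fy=5,interpolation=cv2.INTER_CUBIC))
E
python3 can.py
```

```text
(200, 245) [ 0.75868209 -0.31537662  0.06650849]
(190, 240) [ 0.7570476  -0.33114012  0.06822629]
(220, 250) [ 0.75269567 -0.28628599  0.06760352]
(200, 215) [ 0.72280522 -0.33388908  0.05005134]
(350, 275) [ 0.71129386 -0.09123281  0.05031156]
(281, 190) [ 0.61181571 -0.25631023  0.17796223]
(270, 145) [ 0.57860847 -0.28639241  0.13519009]
(293, 148) [ 0.56924707 -0.26211513  0.14715785]
(283, 150) [ 0.57601132 -0.27119622  0.14764834]
```

View pics/z4.png

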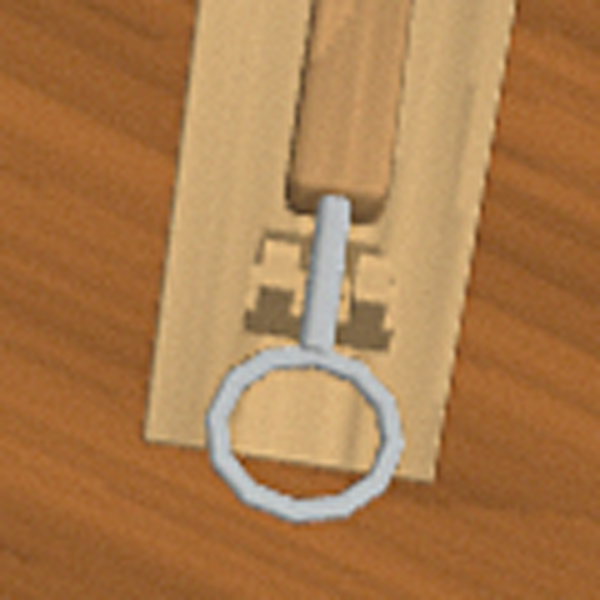

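```bash
python3 -m creep '[[0.85,-5,-2,-30,-0.08],[0.85,-5,-2,-75,-0.148],[0.85,-5,-2,-120,-0.148],[0.85,-5,-2,-160,-0.148],[0.85,-5,-2,-190,-0.148],[0.85,-5,-2,-200,-0.148],[0.85,-5,-2,-200,-0.148],[0.85,-5,-2,-200,-0.148]]'; python3 w.py w4; python3 kn.py | head -3
```

```text
time_s: 12.1
tcp_pos: [0.6017, -0.2629, 0.2101]
ee_rot: [[0.009, -0.296, 0.955], [-0.012, 0.955, 0.296], [-1.0, -0.014, 0.005]]
wrist_force: [0.5, -1.0, 0.2]
gripper_width: 0.849
[ 0.60184273 -0.26283186  0.21057971] [ 0.52775718 -0.28445437  0.35343975]
  knob [501.2 132. ] 0.16 [ 0.52051199 -0.24633388  0.288     ] [ 0.49486829 -0.11140992  0.05638208]
  knife [282.2 108.1] 0.87 [ 0.52874489 -0.28405528  0.1       ] [ 0.52869933 -0.28407369  0.11169188]
high 3748 [ 0.5614 -0.3101  0.14  ] [ 0.6207 -0.2224  0.2   ]
((590.8731689453125, -266.14166259765625), 45.83879089355469)
((592.0379638671875, -265.5246887207031), (43.94645309448242, 76.52911376953125), 16.897598266601562)
```

View pics/w4.png

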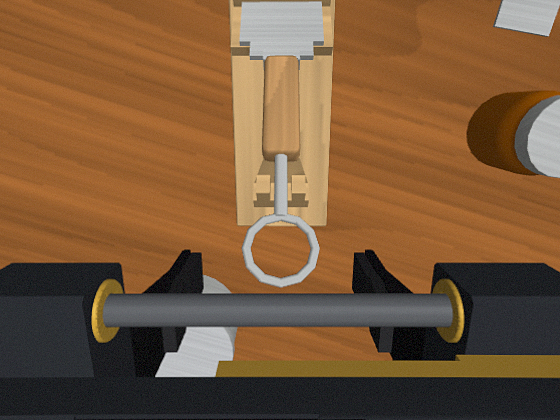

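```bash
python3 - <<'E'
from h import *
c=capture('wrist')
print(onz(c,281,250.5,.164),w2pix(c,(.6007,-.2623,.164)))
P=cloud(c);sub=P[210:290,235:325].reshape(-1,3);s=sub[(sub[:,2]>.14)&(sub[:,2]<.195)]
print(len(s),s.min(0),s.max(0)); d=np.array([.955,.296]);t=s[:,:2]@d;print(t.min(),t.max())
o=s[t>t.max()-.006];print('far end',o.mean(0)); print(np.array([.6007,-.2623])@d)
E
python3 -m creep '[[0.85,-1,0,-10,0],[0.85,-1,0,-25,0],[0.85,-1,0,-38,0],[0.85,-1,0,-42,0],[0.85,-1,0,-42,0],[0.6,-1,0,-42,0],[0.4,-1,0,-42,0],[0.4,-1,0,-42,0]]'; python3 -m creep '[[0.4,0,0,0,0],[0.4,0,0,0,0],[0.4,0,0,0,0],[0.4,0,0,0,0],[0.4,0,0,0,0],[0.4,0,0,0,0],[0.4,0,0,0,0],[0.4,0,0,0,0]]'
```

```text
[ 0.60095231 -0.26127024  0.164     ] (np.float64(279.38560605769504), np.float64(249.59062612840876))
1955 [ 0.58080483 -0.28354889  0.15031597] [ 0.61848566 -0.24161514  0.18045039]
0.4756851069749169 0.513208943996931
far end [ 0.61338676 -0.25878627  0.17788088]
0.4960277
time_s: 13.35
tcp_pos: [0.6, -0.2625, 0.1672]
ee_rot: [[0.008, -0.296, 0.955], [-0.01, 0.955, 0.296], [-1.0, -0.012, 0.004]]
wrist_force: [-1.0, 0.0, -0.5]
gripper_width: 0.66
time_s: 14.15
tcp_pos: [0.6003, -0.2625, 0.1676]
ee_rot: [[0.008, -0.296, 0.955], [-0.011, 0.955, 0.296], [-1.0, -0.013, 0.005]]
wrist_force: [-0.4, 0.9, 2.6]
gripper_width: 0.472
```

```bash
python3 -m creep '[[0.4,-2,-1,4,0],[0.4,-5,-2,8,0],[0.4,-9,-3,12,0],[0.4,-13,-4,16,0],[0.4,-17,-5,20,0],[0.4,-19,-6,22,0],[0.4,-19,-6,22,0],[0.4,-19,-6,22,0]]'; python3 hk.py 5 side; python3 w.py w5
python3 - <<'E'
import cv2;a=cv2.imread('pics/side5.png');cv2.imwrite('pics/z5.png',cv2.resize(a[200:350,220:380],None,fx=4,fy=4))
E
```

```text
time_s: 14.95
tcp_pos: [0.5814, -0.2686, 0.1897]
ee_rot: [[0.009, -0.296, 0.955], [-0.011, 0.955, 0.296], [-1.0, -0.013, 0.005]]
wrist_force: [-0.6, 0.8, -1.7]
gripper_width: 0.476
side
[(-162, 6), (-156, 18), (-150, 7), (-144, 6), (60, 10)]
phase mod72 -7.13228933395703 [np.float64(-7.1), np.float64(64.9), np.float64(136.9), np.float64(-151.1), np.float64(-79.1)]
  hook [291.2 148.2] 0.82 [0.61202633 0.14626701 0.26      ]
[ 0.58133705 -0.26849511  0.18935678] [ 0.50750131 -0.29017419  0.33272765]
  knife [279.3 128.8] 0.74 [ 0.5207554  -0.28761687  0.1       ] [ 0.51936413 -0.28788531  0.12442911]
```

View pics/z5.png

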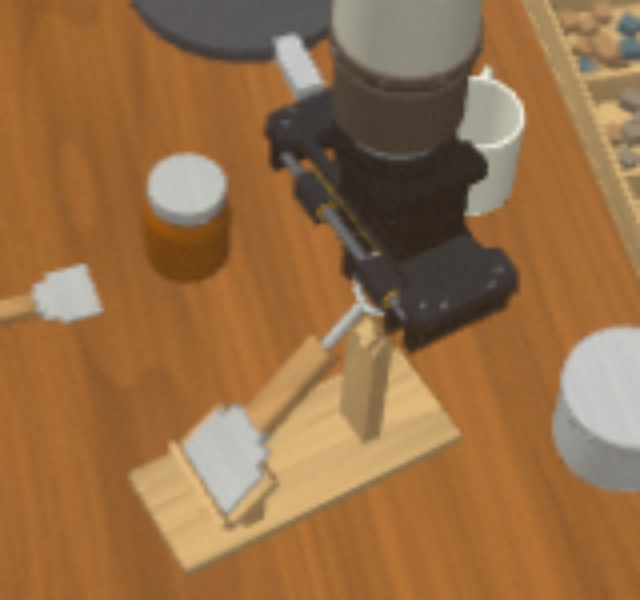

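View pics/w5.png

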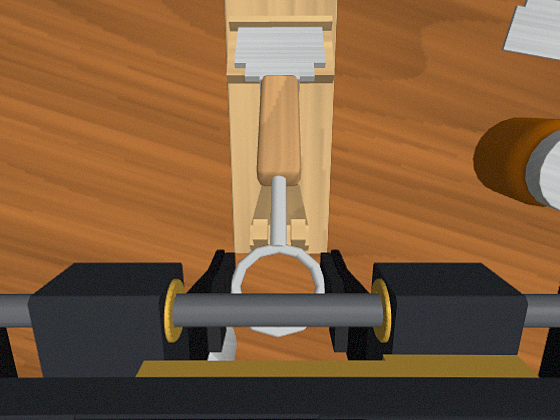

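```bash
python3 -m creep '[[0.4,-10,-3,9,0],[0.4,-20,-6,16,0],[0.4,-32,-10,23,0],[0.4,-42,-13,29,0],[0.4,-52,-16,34,0],[0.4,-62,-19,38,0],[0.4,-68,-21,40,0],[0.4,-68,-21,40,0]]';python3 -m creep '[[0.4,-8,-2,4,0],[0.4,-16,-5,7,0],[0.4,-26,-8,9,0],[0.4,-38,-12,11,0],[0.4,-48,-15,12,0],[0.4,-56,-17,12,0],[0.4,-59,-18,12,0],[0.4,-59,-18,12,0]]'; python3 hk.py 6 side; python3 w.py w6
python3 - <<'E'
import cv2;a=cv2.imread('pics/side6.png');cv2.imwrite('pics/z6.png',cv2.resize(a[200:350,220:380],None,fx=4,fy=4))
E
```

```text
time_s: 16.3
tcp_pos: [0.5129, -0.29, 0.2305]
ee_rot: [[0.01, -0.295, 0.955], [-0.011, 0.955, 0.295], [-1.0, -0.014, 0.006]]
wrist_force: [1.2, 1.5, 0.8]
gripper_width: 0.479
time_s: 17.1
tcp_pos: [0.4535, -0.3082, 0.2427]
ee_rot: [[0.01, -0.295, 0.956], [-0.011, 0.955, 0.295], [-1.0, -0.014, 0.007]]
wrist_force: [0.7, 0.7, -1.4]
gripper_width: 0.476
side
[(-84, 2), (-24, 5), (-18, 10), (-12, 30), (-6, 2), (48, 7), (54, 3), (60, 16), (66, 3)]
phase mod72 -11.602598015960435 [np.float64(-11.6), np.float64(60.4), np.float64(132.4), np.float64(-155.6), np.float64(-83.6)]
  pointer [297.9 222.1] 0.55 [0.62087978 0.04847772 0.018     ]
  hook [289.6 151.1] 0.81 [0.60400743 0.13375368 0.26      ]
  spreader [307.6 166.4] 0.76 [0.6841482  0.19119502 0.13      ]
  spreader [339.6 243.6] 0.69 [ 0.69362759 -0.1514265   0.13      ]
[ 0.45427966 -0.30787018  0.24238489] [ 0.38012212 -0.3294796   0.38565109]
  hook [464.7 265. ] 0.24 [ 0.41469961 -0.2465116   0.26      ] [ 0.403836   -0.27257862  0.29947726]
  eye [232.7   5.5] 0.92 [ 0.33789047 -0.37115503  0.164     ] [ 3.06716125e-01 -4.01918793e-01  3.82747306e-04]
  eye [278.4 286.9] 0.7 [ 0.49415113 -0.29640892  0.164     ] [ 0.57214279 -0.2737898   0.01239879]
  knife [280.7 223. ] 0.66 [ 0.46986801 -0.30260625  0.1       ] [ 0.44664095 -0.30956132  0.17392911]
```

View pics/z6.png

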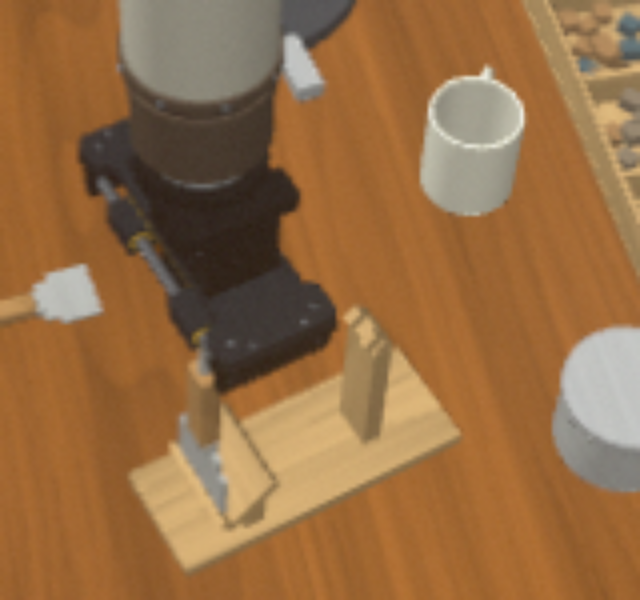

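View pics/w6.png

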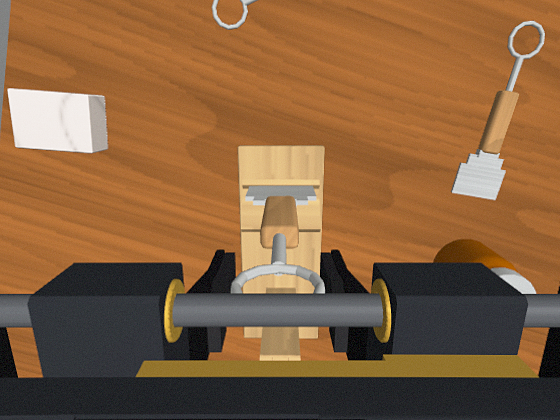

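```bash
python3 -m creep '[[0.4,0,0,8,0],[0.4,0,0,22,0],[0.4,0,0,40,0],[0.4,0,0,60,0],[0.4,0,0,80,0],[0.4,0,0,100,0],[0.4,0,0,114,0],[0.4,0,0,120,0]]'; python3 hk.py 7 side;  python3 w.py w7
python3 - <<'E'
import cv2;a=cv2.imread('pics/side7.png');cv2.imwrite('pics/z7.png',cv2.resize(a[200:350,220:380],None,fx=4,fy=4))
E
```

```text
time_s: 18.45
tcp_pos: [0.4541, -0.3081, 0.3644]
ee_rot: [[0.012, -0.295, 0.955], [-0.012, 0.955, 0.295], [-1.0, -0.015, 0.008]]
wrist_force: [0.6, -0.2, -1.4]
gripper_width: 0.476
side
[(-84, 8), (-30, 2), (-24, 2), (-18, 14), (-12, 26), (-6, 3)]
phase mod72 -11.219962012858726 [np.float64(-11.2), np.float64(60.8), np.float64(132.8), np.float64(-155.2), np.float64(-83.2)]
  pointer [295.4 222.2] 0.92 [0.61258388 0.0496795  0.018     ]
  pointer [269.  276.2] 0.35 [ 0.48304461 -0.14750478  0.018     ]
  hook [291.2 148.7] 0.59 [0.61148015 0.14393366 0.26      ]
  spreader [307.  168.1] 0.75 [0.68003624 0.18335993 0.13      ]
  spreader [269.2 260.1] 0.68 [ 0.47883653 -0.16964594  0.13      ]
[ 0.45353763 -0.30764971  0.36127809] [ 0.37969508 -0.32934511  0.50487279]
  eye [241.2  34.6] 0.91 [ 0.33346006 -0.38025068  0.164     ] [ 0.31130444 -0.4046444   0.00065526]
  eye [460.   58.9] 0.64 [ 0.29629792 -0.1928812   0.164     ] [ 0.2564155  -0.12762107  0.0009869 ]
  knife [296.7   9.7] 0.84 [ 0.28661527 -0.3425836   0.1       ] [ 0.26668812 -0.34541778  0.01332213]
  knife [444.2 117.1] 0.81 [ 0.33853129 -0.1581774   0.1       ] [ 0.3297009  -0.1214588   0.01314739]
```

View pics/z7.png

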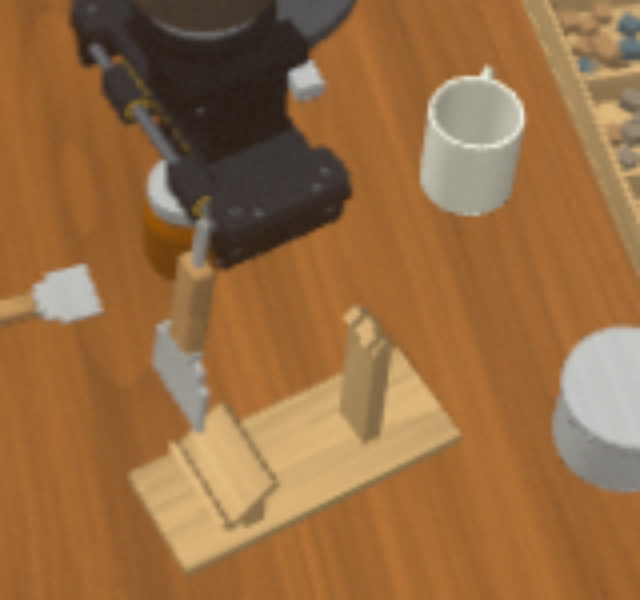

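View pics/w7.png

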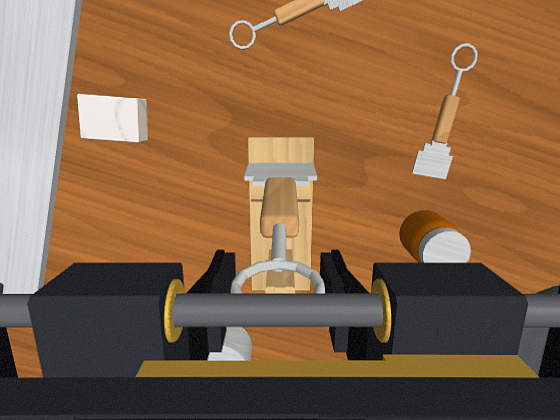

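```bash
python3 -m creep '[[0.4,3,8,0,0.03],[0.4,9,22,0,0.09],[0.4,18,40,0,0.16],[0.4,27,60,0,0.24],[0.4,36,80,0,0.32],[0.4,45,100,0,0.40],[0.4,54,120,0,0.48],[0.4,63,140,0,0.56]]'; python3 -m creep '[[0.4,8,20,0,0.08],[0.4,17,40,0,0.16],[0.4,26,60,0,0.24],[0.4,35,80,0,0.32],[0.4,44,100,0,0.40],[0.4,53,120,0,0.48],[0.4,62,136,0,0.54],[0.4,66,146,0,0.58]]';python3 -m creep '[[0.4,6,15,0,0.06],[0.4,13,30,0,0.12],[0.4,20,46,0,0.18],[0.4,26,60,0,0.23],[0.4,30,70,0,0.26],[0.4,33,78,0,0.29],[0.4,34,80,0,0.3],[0.4,34,80,0,0.3]]'; python3 hk.py 8 scene;  python3 w.py w8
python3 - <<'E'
import cv2;a=cv2.imread('pics/scene8.png');cv2.imwrite('pics/z8.png',cv2.resize(a[180:330,230:380],None,fx=4,fy=4))
E
```

```text
time_s: 19.8
tcp_pos: [0.5173, -0.1665, 0.362]
ee_rot: [[0.014, -0.761, 0.649], [-0.004, 0.649, 0.761], [-1.0, -0.013, 0.006]]
wrist_force: [0.4, 0.4, -1.2]
gripper_width: 0.476
time_s: 20.6
tcp_pos: [0.5837, -0.0188, 0.3616]
ee_rot: [[0.013, -0.992, 0.122], [0.004, 0.122, 0.993], [-1.0, -0.013, 0.006]]
wrist_force: [0.4, 0.4, -1.6]
gripper_width: 0.475
time_s: 21.4
tcp_pos: [0.6177, 0.0613, 0.3616]
ee_rot: [[0.011, -0.984, -0.177], [0.008, -0.177, 0.984], [-1.0, -0.012, 0.006]]
wrist_force: [0.1, -0.7, -1.4]
gripper_width: 0.478
scene
[(-168, 6), (-162, 12), (-156, 40), (-150, 6), (-144, 5), (-84, 44), (-78, 8), (-24, 3), (-18, 7), (-12, 28), (-6, 27), (0, 10), (6, 1), (48, 9), (54, 8), (60, 48), (66, 13), (72, 5), (120, 7), (126, 12), (132, 49), (138, 5), (144, 3)]
phase mod72 -8.689363268547943 [np.float64(-8.7), np.float64(63.3), np.float64(135.3), np.float64(-152.7), np.float64(-80.7)]
  pointer [272.9 283.1] 0.95 [0.61623727 0.05295601 0.018     ]
  hook [298.5 247.2] 0.58 [0.6085082 0.1232893 0.26     ]
  spreader [306.1 300.2] 0.58 [0.66892359 0.19065411 0.13      ]
[0.61757686 0.06074402 0.3618131 ] [ 0.6298906  -0.01640297  0.50510897]
  pointer [282.4 157.8] 0.83 [0.6169675  0.04997139 0.018     ] [0.61651417 0.05229972 0.00091285]
  pointer [212.6  62.9] 0.28 [ 0.72481988 -0.05142844  0.018     ] [ 0.72728595 -0.05233833  0.0053459 ]
  hook [276.  298.2] 0.89 [0.60886119 0.1233134  0.26      ] [0.62330233 0.02736854 0.42831918]
  knob [277.4 201.9] 0.38 [0.62224435 0.0407567  0.288     ] [0.62193731 0.04305201 0.27928175]
  knife [526.4  66.9] 0.58 [ 0.38755411 -0.09821683  0.1       ] [ 0.33515943 -0.1159055   0.01241287]
  knife [281.6 205.9] 0.56 [0.60994095 0.09412914 0.1       ] [0.6190396  0.04371755 0.28476249]
```

View pics/z8.png

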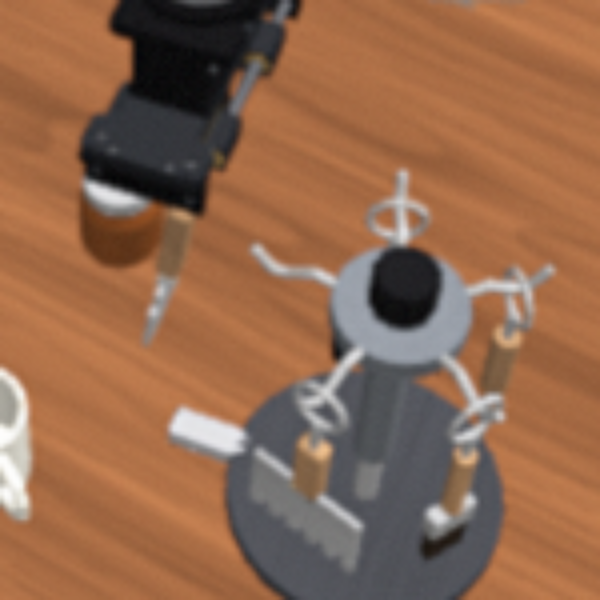

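View pics/w8.png

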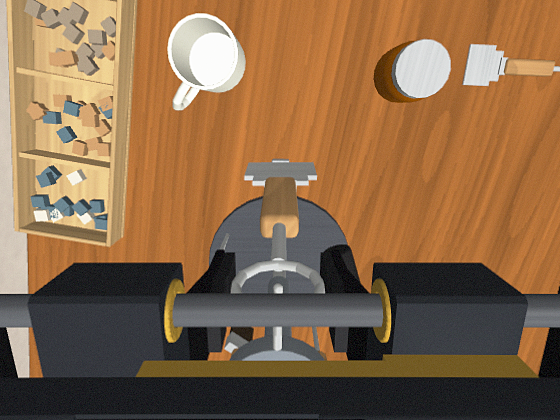

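```bash
cat > tilt.py <<'E'
from h import *
np.set_printoptions(precision=4,suppress=True)
c=capture('wrist');s=sense();T=s['tcp_pos'];R=np.array(s['ee_rot']);P=cloud(c)
Q=(P-T)@R  # tool: x down(ahead), y jaw, z
for (u,v) in [(280,165),(280,175),(280,190),(280,205),(280,225),(278,240),(278,252),(278,264),(278,268),(245,275),(313,275)]:
    print((u,v),np.round(Q[v,u]*1000,1))
m=(abs(Q[...,1])<.03)&(Q[...,0]>-.03)&(Q[...,0]<.03)&(abs(Q[...,2])<.03)
for v in range(255,300,5):
    r=[u for u in range(235,325) if m[v,u]]
    if r: print(v,r[0],r[-1],np.round(Q[v,r[0]]*1000,1),np.round(Q[v,r[-1]]*1000,1))
E
python3 tilt.py
```

```text
(280, 165) [191.6   2.4 -26. ]
(280, 175) [161.1   2.2 -22.1]
(280, 190) [107.8   1.8 -20.9]
(280, 205) [ 79.2   1.5 -17.5]
(280, 225) [ 58.4   1.4 -10.8]
(278, 240) [40.8  0.2 -8. ]
(278, 252) [25.7  0.1 -7.2]
(278, 264) [19.5  0.1 -3.3]
(278, 268) [19.2  0.1 -1.3]
(245, 275) [  9.9 -15.4  -2.1]
(313, 275) [ 7.6 16.2 -3.2]
255 271 324 [28.3 -3.5 -4.4] [15.6 22.1 -9.8]
260 235 324 [ 17.7 -20.8  -6.3] [  9.2  21.3 -10. ]
265 235 324 [ 17.7 -20.9  -3.6] [  2.7  20.4 -10.5]
270 235 324 [ 16.5 -20.8  -1.5] [ 2.1 20.4 -8.3]
275 235 324 [ 16.2 -20.9   1. ] [ 2.2 20.5 -5.8]
280 235 324 [  4.8 -19.5  -2.1] [ 2.1 20.6 -3.5]
285 235 324 [  0.1 -19.   -2.1] [ 1.1 20.6 -1.5]
290 235 324 [ -3.2 -18.6  -1.4] [-1.9 20.2 -0.6]
```

```bash
python3 -m creep '[[0.4,0,0,-8,0],[0.4,0,0,-22,0],[0.4,0,0,-40,0],[0.4,0,0,-58,0],[0.4,0,0,-74,0],[0.4,0,0,-85,0],[0.4,0,0,-91,0],[0.4,0,0,-91,0]]'; python3 w.py w9; python3 -c "
from h import *
s=sense();print(s['tcp_pos'],s['wrist_force'])
a=capture('side');cv2.imwrite('pics/z9.png',np.hstack([cv2.resize(a['image'][110:235,230:340],(440,500)),cv2.resize(cv2.imread('pics/w9.png')[200:350,200:360],(350,500))]))"
```

```text
time_s: 22.8
tcp_pos: [0.6174, 0.0611, 0.2697]
ee_rot: [[0.01, -0.984, -0.177], [0.008, -0.177, 0.984], [-1.0, -0.011, 0.006]]
wrist_force: [0.5, 0.6, -1.7]
gripper_width: 0.476
[0.61786957 0.06114522 0.27072975] [ 0.63005638 -0.01594145  0.41302352]
  spreader [282.3 208.9] 0.44 [0.61455633 0.06354316 0.13      ] [0.61817905 0.04496579 0.19614906]
  knife [278.7 204.2] 0.79 [0.61690439 0.06821728 0.1       ] [0.62059454 0.04460428 0.18782717]
[0.61790753 0.06122526 0.27130486] [ 0.27510917  0.39941713 -1.56092833]
```

View pics/z9.png

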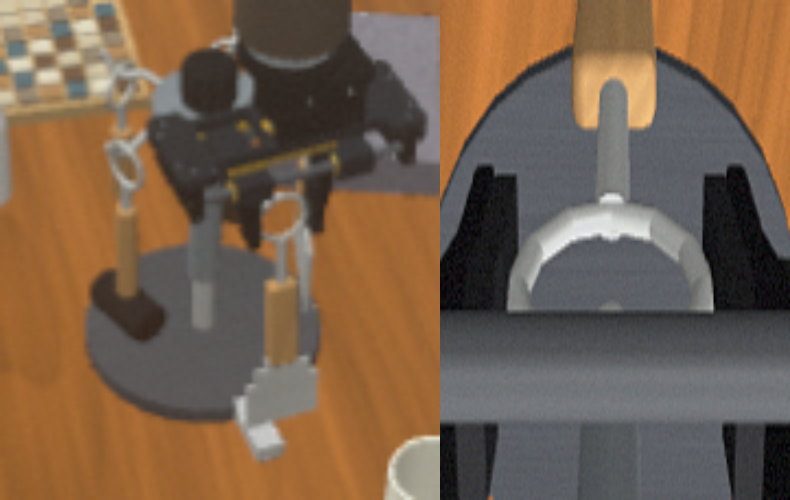

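```bash
python3 -m creep '[[0.4,-1,6,0,0],[0.4,-2,12,0,0],[0.4,-3,20,0,0],[0.4,-5,28,0,0],[0.4,-6,34,0,0],[0.4,-7,40,0,0],[0.4,-7,42,0,0],[0.4,-7,42,0,0]]'; python3 w.py w10;python3 -c "
import cv2;import numpy as np
cv2.imwrite('pics/z10.png',cv2.resize(cv2.imread('pics/w10.png')[190:390,180:380],(600,600)))"
```

```text
time_s: 24.0
tcp_pos: [0.6108, 0.1036, 0.2712]
ee_rot: [[0.012, -0.984, -0.178], [0.008, -0.178, 0.984], [-1.0, -0.014, 0.006]]
wrist_force: [0.1, 0.4, -1.4]
gripper_width: 0.474
[0.61085504 0.10334824 0.27112548] [0.6231547  0.02646753 0.41439621]
  pointer [285.2 128.1] 0.79 [0.61570122 0.04878024 0.018     ] [6.15371799e-01 4.97663762e-02 4.80725024e-04]
  hook [276.8 316.8] 0.64 [0.60772824 0.12451312 0.26      ] [0.61573542 0.07362203 0.34014018]
  knob [273.9 314.7] 0.73 [0.61183682 0.10600465 0.288     ] [0.616496   0.07326196 0.34003297]
  spreader [190.6 289.3] 0.85 [0.67448789 0.19389478 0.13      ] [0.64497152 0.09762483 0.2935266 ]
  eye [280.6 206.5] 0.59 [0.61156319 0.09543565 0.164     ] [0.61285339 0.08775914 0.19187039]
  knife [280.8 206.7] 0.91 [0.60838798 0.11321602 0.1       ] [0.61276706 0.08749066 0.19323453]
```

View pics/z10.png

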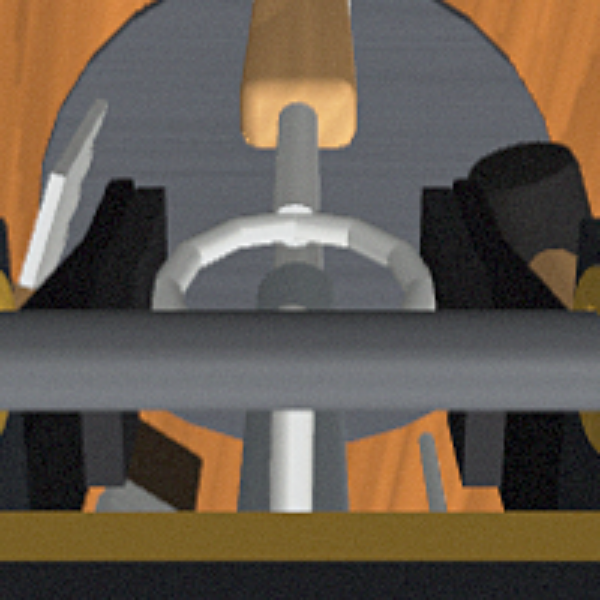

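```bash
python3 -m creep '[[0.4,-1,4,0,0],[0.4,-2,9,0,0],[0.4,-2,14,0,0],[0.4,-3,18,0,0],[0.4,-3,19,0,0],[0.4,-3,19,0,0],[0.4,-3,19,0,0],[0.4,-3,19,0,0]]';  python3 -m creep '[[0.4,0,0,-3,0],[0.4,0,0,-6,0],[0.4,0,0,-9,0],[0.4,0,0,-12,0],[0.4,0,0,-15,0],[0.4,0,0,-18,0],[0.4,0,0,-19,0],[0.4,0,0,-19,0]]'; python3 w.py w11;python3 -c "
from h import *
a=capture('side')['image'];b=capture('scene')['image'];r=lambda x:cv2.resize(x,(390,400))
cv2.imwrite('pics/z11.png',np.hstack([r(a[110:235,230:350]),r(b[215:335,255:375])]))
cv2.imwrite('pics/z11w.png',cv2.resize(cv2.imread('pics/w11.png')[190:390,180:380],(600,600)))"
```

```text
time_s: 25.15
tcp_pos: [0.6079, 0.1218, 0.2711]
ee_rot: [[0.012, -0.984, -0.177], [0.008, -0.177, 0.984], [-1.0, -0.014, 0.006]]
wrist_force: [-0.4, 0.4, -1.9]
gripper_width: 0.473
time_s: 25.95
tcp_pos: [0.6078, 0.1218, 0.2519]
ee_rot: [[0.012, -0.984, -0.177], [0.008, -0.176, 0.984], [-1.0, -0.013, 0.006]]
wrist_force: [0.3, 0.1, -1.6]
gripper_width: 0.473
[0.60794612 0.12181489 0.25214837] [0.62012627 0.04467859 0.39518912]
  pointer [280.8 112.5] 0.63 [0.62008102 0.05153872 0.018     ] [6.20078865e-01 5.18649954e-02 6.04854532e-05]
  hook [276.4 302.6] 0.92 [0.60803474 0.12378399 0.26      ] [0.6133748  0.08884817 0.31970443]
  spreader [182.9 280.6] 0.92 [0.67511663 0.19391292 0.13      ] [0.63815991 0.09361877 0.30822253]
  knife [281.8 207.8] 0.75 [0.6052186  0.12687854 0.1       ] [0.60908654 0.10555097 0.17658967]
```

View pics/z11.png

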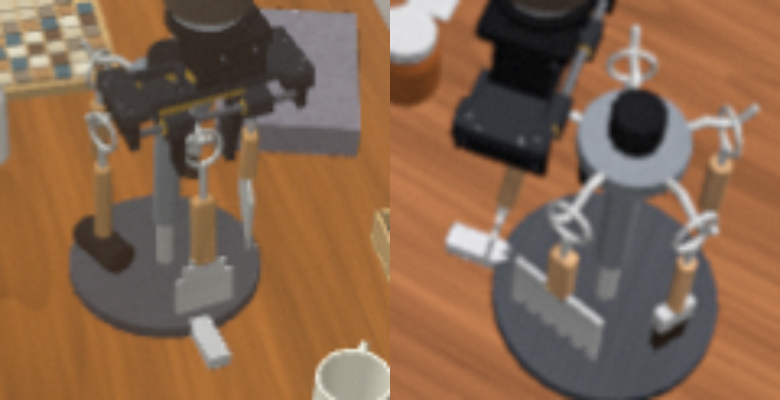

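View pics/z11w.png

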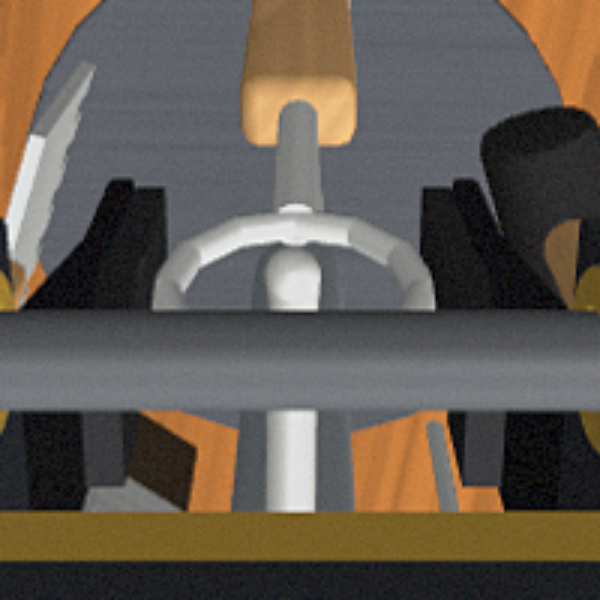

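```bash
python3 -m creep '[[0.4,0,0,-1,0],[0.4,0,0,-1,0],[0.4,0,0,-2,0],[0.4,0,0,-2,0],[0.4,0,0,-3,0],[0.4,0,0,-3,0],[0.4,0,0,-3,0],[0.4,0,0,-3,0]]'
```

```text
time_s: 27.2
tcp_pos: [0.6081, 0.1219, 0.25]
ee_rot: [[0.014, -0.984, -0.177], [0.009, -0.177, 0.984], [-1.0, -0.015, 0.006]]
wrist_force: [-1.3, -0.0, 2.8]
gripper_width: 0.472
```

```bash
python3 -m creep '[[0.5,0,0,0,0],[0.52,0,0,0,0],[0.55,0,0,0,0],[0.6,0,0,0,0],[0.65,0,0,0,0],[0.7,0,0,0,0],[0.7,0,0,0,0],[0.7,0,0,0,0]]'; python3 w.py w12;python3 -c "
from h import *
a=capture('side')['image'];b=capture('scene')['image'];r=lambda x:cv2.resize(x,(390,400))
cv2.imwrite('pics/z12.png',np.hstack([r(a[110:235,230:350]),r(b[215:335,255:375])]))
"
```

```text
time_s: 28.0
tcp_pos: [0.6081, 0.1219, 0.25]
ee_rot: [[0.014, -0.984, -0.177], [0.009, -0.177, 0.984], [-1.0, -0.015, 0.006]]
wrist_force: [-0.4, -0.1, -0.3]
gripper_width: 0.701
[0.6081587  0.12187894 0.24998274] [0.6202124  0.0446838  0.39322416]
  pointer [283.6 112.4] 0.65 [0.61804244 0.0510897  0.018     ] [6.17941350e-01 5.13881216e-02 5.20061442e-04]
  hook [272.9 305.6] 0.68 [0.60969685 0.12437223 0.26      ] [0.61426971 0.08971842 0.31793469]
  spreader [181.  282.8] 0.71 [0.67656428 0.19528974 0.13      ] [0.64726455 0.11698333 0.26686139]
  knife [279.7 214.3] 0.9 [0.6066024 0.1324576 0.1      ] [0.60992081 0.11105646 0.17149437]
```

View pics/z12.png

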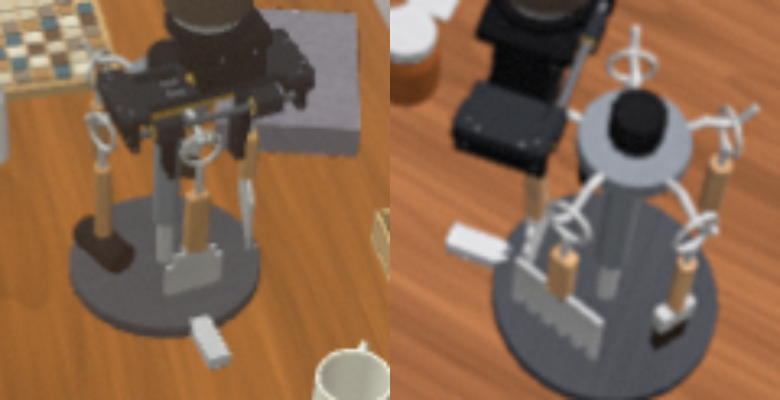

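View pics/w12.png

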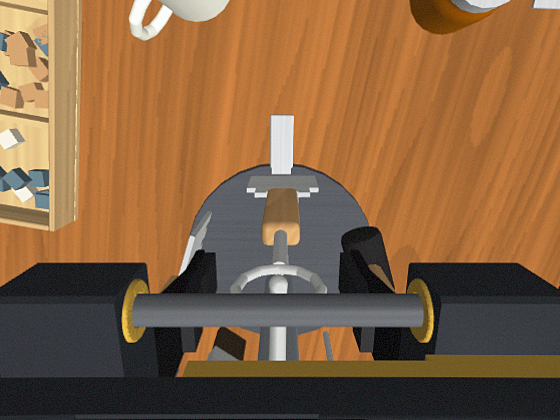

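```bash
python3 -m creep '[[0.7,0,0,0,0],[0.7,0,0,0,0],[0.7,0,0,8,0],[0.7,0,0,20,0],[0.7,0,0,40,0],[0.7,0,0,65,0],[0.7,0,0,90,0],[0.8,0,0,110,0]]'; python3 hk.py 13 wrist;python3 -c "
from h import *
a=capture('side')['image'];b=capture('scene')['image'];r=lambda x:cv2.resize(x,(390,400))
cv2.imwrite('pics/z13.png',np.hstack([r(a[110:235,230:350]),r(b[215:335,255:375])]))
print(sense()['tcp_pos'])"
```

```text
time_s: 29.25
tcp_pos: [0.6085, 0.1218, 0.3633]
ee_rot: [[0.017, -0.984, -0.177], [0.01, -0.177, 0.984], [-1.0, -0.019, 0.006]]
wrist_force: [-0.7, 0.2, 0.3]
gripper_width: 0.73
wrist
[(-156, 7), (-150, 2), (-144, 51), (-96, 63), (-90, 92), (-84, 627), (-78, 115), (-72, 73), (-24, 12), (-12, 65)]
phase mod72 -8.362548380898229 [np.float64(-8.4), np.float64(63.6), np.float64(135.6), np.float64(-152.4), np.float64(-80.4)]
  pointer [284.1 112.3] 0.88 [0.61833678 0.05304159 0.018     ]
  pointer [276.1 344.6] 0.44 [0.56603848 0.40522991 0.018     ]
  hook [279.5 220.1] 0.94 [0.60883761 0.1228457  0.26      ]
  spreader [211.2 238.7] 0.89 [0.67425772 0.19964618 0.13      ]
[0.60767324 0.1218316  0.35908402]
```

View pics/z13.png

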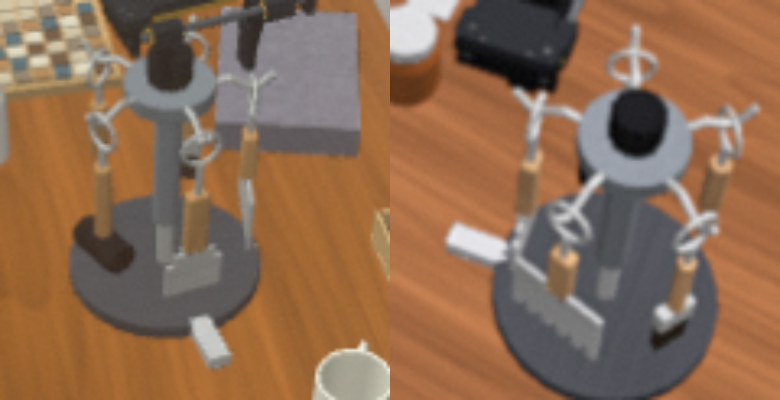

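View pics/wrist13.png

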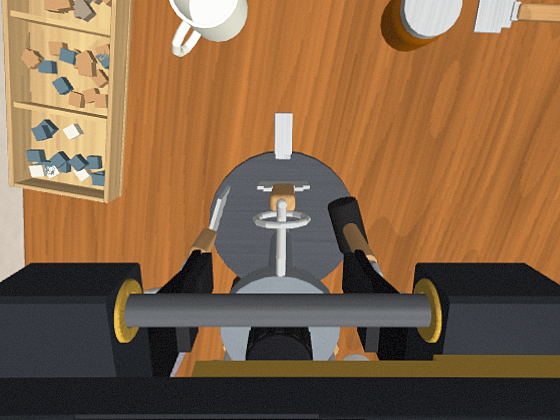

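```bash
python3 -m creep '[[0.9,-3,20,2,0],[0.9,-8,50,2,0],[0.9,-12,75,2,0],[0.9,-14,84,2,0],[0.9,-14,84,-15,0],[0.9,-14,84,-40,0],[0.9,-14,84,-60,0],[0.9,-14,84,-66,0]]'; python3 -m creep '[[0.9,0,0,0,0],[0.6,0,0,0,0],[0.4,0,0,0,0],[0.4,0,0,0,0],[0.4,0,0,0,0],[0.4,0,0,0,0],[0.4,0,0,0,0],[0.4,0,0,0,0]]'
```

```text
time_s: 30.35
tcp_pos: [0.5923, 0.2049, 0.2896]
ee_rot: [[0.006, -0.984, -0.176], [0.005, -0.176, 0.984], [-1.0, -0.007, 0.004]]
wrist_force: [-3.6, 1.2, 10.5]
gripper_width: 0.899
time_s: 31.15
tcp_pos: [0.5937, 0.2052, 0.2898]
ee_rot: [[0.009, -0.984, -0.176], [0.006, -0.176, 0.984], [-1.0, -0.01, 0.004]]
wrist_force: [5.3, -0.8, -0.7]
gripper_width: 0.5
```

```bash
python3 -m creep '[[0.4,0,0,0,-0.01],[0.4,0,0,0,-0.03],[0.4,0,0,0,-0.06],[0.4,0,0,0,-0.095],[0.4,0,0,0,-0.135],[0.4,0,0,0,-0.175],[0.4,0,0,0,-0.215],[0.4,0,0,0,-0.255]]'; python3 -m creep '[[0.4,0,0,0,-0.04],[0.4,0,0,0,-0.08],[0.4,0,0,0,-0.12],[0.4,0,0,0,-0.16],[0.4,0,0,0,-0.2],[0.4,0,0,0,-0.24],[0.4,0,0,0,-0.28],[0.4,0,0,0,-0.32]]'; python3 hk.py 14 scene
```

```text
time_s: 31.95
tcp_pos: [0.5934, 0.2052, 0.2898]
ee_rot: [[0.01, -0.997, 0.08], [0.003, 0.08, 0.997], [-1.0, -0.01, 0.004]]
wrist_force: [1.1, 0.5, -0.3]
gripper_width: 0.493
time_s: 32.75
tcp_pos: [0.593, 0.2053, 0.2898]
ee_rot: [[0.01, -0.92, 0.391], [0.0, 0.392, 0.92], [-1.0, -0.009, 0.004]]
wrist_force: [0.2, 0.1, -0.6]
gripper_width: 0.497
scene
[(-120, 7), (-114, 8), (-60, 1), (-54, 3), (-48, 8), (-42, 49), (-36, 8), (-30, 7), (18, 10), (24, 18), (30, 40), (36, 6), (42, 4), (84, 3), (90, 9), (96, 44), (102, 20), (108, 4)]
phase mod72 30.853962231972957 [np.float64(30.9), np.float64(102.9), np.float64(174.9), np.float64(-113.1), np.float64(-41.1)]
  spreader [294.3 290.5] 0.87 [0.66023878 0.14814128 0.13      ]
```

```bash
python3 -m creep '[[0.4,0,0,0,-0.04],[0.4,0,0,0,-0.08],[0.4,0,0,0,-0.12],[0.4,0,0,0,-0.16],[0.4,0,0,0,-0.2],[0.4,0,0,0,-0.24],[0.4,0,0,0,-0.28],[0.4,0,0,0,-0.32]]'; python3 -m creep '[[0.4,0,0,0,-0.04],[0.4,0,0,0,-0.08],[0.4,0,0,0,-0.12],[0.4,0,0,0,-0.16],[0.4,0,0,0,-0.2],[0.4,0,0,0,-0.235],[0.4,0,0,0,-0.26],[0.4,0,0,0,-0.275]]'; python3 -m creep '[[0.4,0,0,0,-0.03],[0.4,0,0,0,-0.05],[0.4,0,0,0,-0.06],[0.4,0,0,0,-0.06],[0.4,0,0,0,-0.06],[0.4,0,0,0,-0.06],[0.4,0,0,0,-0.06],[0.4,0,0,0,-0.06]]'; python3 hk.py 15 scene side wrist
```

```text
time_s: 33.75
tcp_pos: [0.5927, 0.2055, 0.2898]
ee_rot: [[0.009, -0.751, 0.66], [-0.002, 0.66, 0.751], [-1.0, -0.008, 0.004]]
wrist_force: [-1.0, 0.0, 0.6]
gripper_width: 0.496
time_s: 34.55
tcp_pos: [0.5925, 0.2058, 0.2898]
ee_rot: [[0.008, -0.544, 0.839], [-0.004, 0.839, 0.544], [-1.0, -0.008, 0.004]]
wrist_force: [-1.2, 2.5, 0.2]
gripper_width: 0.501
time_s: 35.35
tcp_pos: [0.5925, 0.2059, 0.2898]
ee_rot: [[0.007, -0.492, 0.87], [-0.005, 0.87, 0.493], [-1.0, -0.008, 0.004]]
wrist_force: [-0.6, 1.7, 0.7]
gripper_width: 0.498
scene
[(-84, 20), (-78, 18), (-72, 7), (-66, 4), (-18, 8), (-12, 17), (-6, 43), (0, 9), (6, 4), (48, 3), (54, 8), (60, 41), (66, 22), (72, 8), (120, 8), (126, 7), (132, 31)]
phase mod72 -6.449945669914489 [np.float64(-6.4), np.float64(65.6), np.float64(137.6), np.float64(-150.4), np.float64(-78.4)]
  pointer [274.4 282.8] 0.63 [0.61287  0.056314 0.018   ]
  spreader [296.7 273.5] 0.83 [0.60914717 0.12643458 0.13      ]
side
[(-162, 3), (-156, 22), (-150, 18), (-144, 8), (-138, 1), (-96, 6), (-90, 6), (-84, 29), (-78, 6), (-72, 4), (-66, 2), (-30, 1), (-24, 4), 
[... 396 characters left out ...]
]
  spreader [291.  187.3] 0.58 [0.60618418 0.10438119 0.13      ]
wrist
[(-168, 81), (-162, 227), (-156, 1453), (-150, 716), (-144, 194), (-138, 25), (-96, 170), (-90, 244), (-84, 1547), (-78, 308), (-72, 136), (-12, 58), (-6, 37), (60, 59), (66, 46), (120, 39), (126, 141), (132, 843), (138, 1043), (144, 271), (150, 71)]
phase mod72 -6.988932481048887 [np.float64(-7.0), np.float64(65.0), np.float64(137.0), np.float64(-151.0), np.float64(-79.0)]
  pointer [149.  127.1] 0.79 [0.61695895 0.0510224  0.018     ]
  hook [276.7  95.4] 0.97 [0.52163258 0.16453846 0.26      ]
  hook [ 35.3 160.5] 0.58 [0.60500362 0.07811333 0.26      ]
  spreader [187.4 169.5] 0.84 [0.60838488 0.12517828 0.13      ]
```

```bash
python3 -m creep '[[0.4,0,0,0,-0.01],[0.4,0,0,0,-0.02],[0.4,0,0,0,-0.025],[0.4,0,0,0,-0.025],[0.4,0,0,0,-0.025],[0.4,0,0,0,-0.025],[0.4,0,0,0,-0.025],[0.4,0,0,0,-0.025]]'; python3 hk.py 16 side wrist | grep phase; python3 -c "
from h import *
a=capture('side')['image'];b=capture('scene')['image'];r=lambda x:cv2.resize(x,(390,400))
cv2.imwrite('pics/z16.png',np.hstack([r(a[110:235,220:340]),r(b[215:335,255:375])]))"
```

```text
time_s: 36.75
tcp_pos: [0.5925, 0.2058, 0.2898]
ee_rot: [[0.007, -0.471, 0.882], [-0.005, 0.882, 0.471], [-1.0, -0.008, 0.004]]
wrist_force: [-0.5, 2.2, 0.5]
gripper_width: 0.499
phase mod72 -8.442364965693269 [np.float64(-8.4), np.float64(63.6), np.float64(135.6), np.float64(-152.4), np.float64(-80.4)]
phase mod72 -8.40412481455422 [np.float64(-8.4), np.float64(63.6), np.float64(135.6), np.float64(-152.4), np.float64(-80.4)]
```

View pics/z16.png

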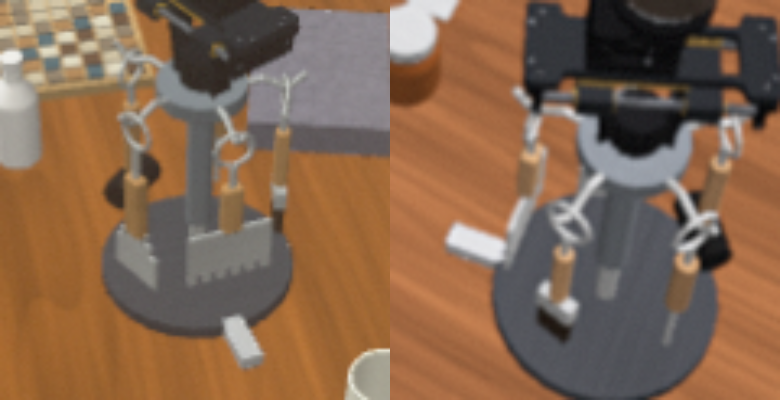

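View pics/wrist16.png

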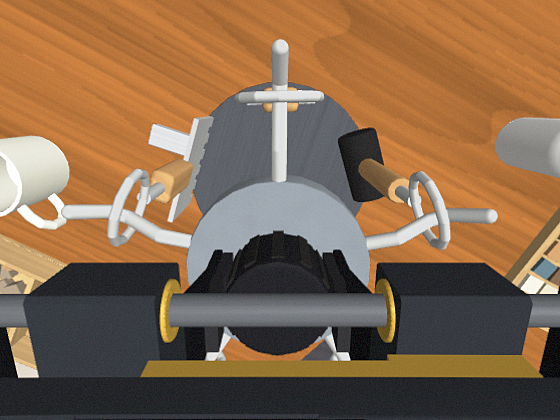

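Spreader at −80.4°, knife hanging. Release and rise.

```bash
python3 -m creep '[[0.5,0,0,0,0],[0.55,0,0,0,0],[0.7,0,0,0,0],[0.9,0,0,0,0],[0.9,0,0,0,0],[0.9,0,0,4,0],[0.9,0,0,15,0],[0.9,0,0,30,0]]';python3 -m creep '[[0.9,0,0,20,0],[0.9,0,0,50,0],[0.9,0,0,80,0],[0.9,0,0,100,0],[0.9,-20,0,110,0],[0.9,-50,0,110,0],[0.9,-80,0,110,0],[0.9,-100,0,110,0]]'; python3 -m creep '[[0.9,-40,0,0,0],[0.9,-70,0,0,0],[0.9,-70,0,0,0],[0.9,-70,0,0,0],[0.9,-70,0,0,0],[0.9,-70,0,0,0],[0.9,-70,0,0,0],[0.9,-70,0,0,0]]'; python3 hk.py 17 side scene;python3 -c "
from h import *
a=capture('side')['image'];b=capture('scene')['image'];r=lambda x:cv2.resize(x,(390,400))
cv2.imwrite('pics/z17.png',np.hstack([r(a[110:235,220:340]),r(b[215:335,255:375])]))"
```

```text
time_s: 38.05
tcp_pos: [0.5924, 0.2057, 0.3203]
ee_rot: [[0.006, -0.471, 0.882], [-0.006, 0.882, 0.471], [-1.0, -0.008, 0.003]]
wrist_force: [0.1, 0.5, 0.1]
gripper_width: 0.889
time_s: 38.85
tcp_pos: [0.4909, 0.2054, 0.4321]
ee_rot: [[0.008, -0.471, 0.882], [-0.004, 0.882, 0.471], [-1.0, -0.008, 0.005]]
wrist_force: [0.0, -0.7, 0.4]
gripper_width: 0.9
time_s: 39.65
tcp_pos: [0.4214, 0.2054, 0.4316]
ee_rot: [[0.008, -0.47, 0.882], [-0.005, 0.882, 0.47], [-1.0, -0.008, 0.004]]
wrist_force: [-0.4, -0.5, 0.3]
gripper_width: 0.898
side
[(-168, 1), (-162, 4), (-156, 26), (-150, 11), (-144, 9), (-96, 6), (-90, 6), (-84, 26), (-78, 4), (-72, 6), (-30, 2), (-24, 3), (-18, 19), (-12, 22), (48, 7), (54, 3), (60, 19), (66, 6), (72, 1), (120, 1), (126, 2), (132, 27), (138, 7), (144, 11)]
phase mod72 -8.717234049493012 [np.float64(-8.7), np.float64(63.3), np.float64(135.3), np.float64(-152.7), np.float64(-80.7)]
  pointer [295.6 221.6] 0.9 [0.6138567  0.05213846 0.018     ]
  pointer [290.4 185.7] 0.41 [0.63524474 0.22148489 0.018     ]
  hook [261.6 146.3] 0.85 [0.52323831 0.17304946 0.26      ]
  spreader [290.5 184.5] 0.66 [0.60751853 0.11730004 0.13      ]
  spreader [225.8 154.8] 0.49 [0.42083276 0.30403026 0.13      ]
scene
[(-168, 8), (-162, 12), (-156, 37), (-150, 6), (-144, 7), (-96, 1), (-90, 5), (-84, 42), (-78, 16), (-72, 7), (-24, 2), (-18, 7), (-12, 27), (-6, 30), (0, 11), (6, 2), (48, 4), (54, 10), (60, 49), (66, 12), (72, 5), (120, 9), (126, 13), (132, 44), (138, 5), (144, 4)]
phase mod72 -8.349317245501046 [np.float64(-8.3), np.float64(63.7), np.float64(135.7), np.float64(-152.3), np.float64(-80.3)]
  pointer [272.4 281.6] 0.83 [0.61256705 0.04886951 0.018     ]
  hook [330.7 231.9] 0.79 [0.5181081  0.17229182 0.26      ]
  spreader [296.1 271.9] 0.63 [0.60546659 0.12233099 0.13      ]
```

View pics/z17.png

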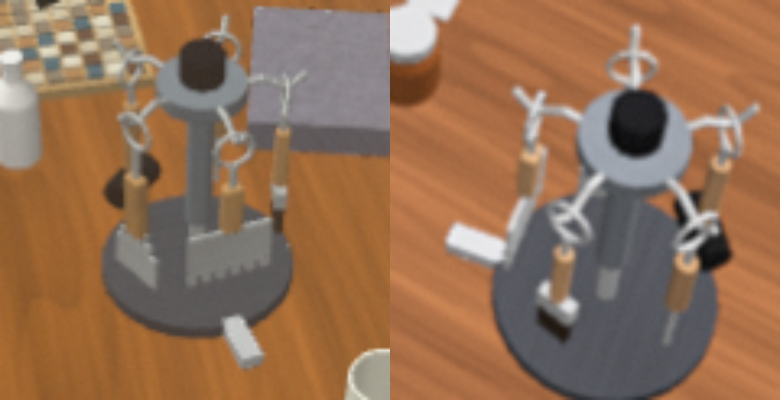

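View pics/scene17.png

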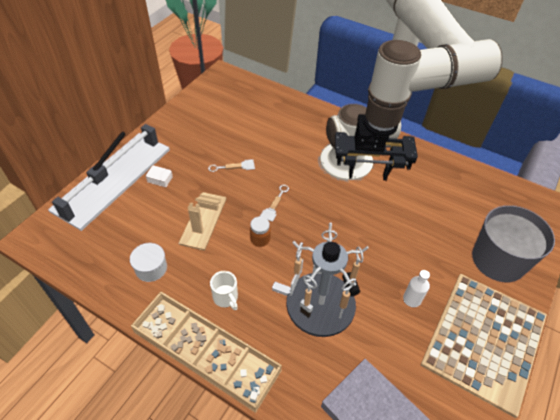

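The pictures show the spreader over the pointer, the knife hanging on its hook, and the bystanders in place with the arm clear.

```bash
python3 -c "
from station import *
print(finish_job())"
```

```text
the job is handed in; nothing more can be done
None
```

The job is done and handed in at about 40 s of the 70 s allowed; the hand-in reports no verdict.

1. **First turn:** I turned the carousel by its knob about 58° clockwise until the empty hook stood over the pointer. Both measured −80.4°.
2. **Hanging the knife:** I gripped the knife by the sides of its eye and pivoted it upright on the rest. I then carried it over, lowered the eye onto the hook valley with light contact, and let go.
3. **Second turn:** I turned the carousel another 72° clockwise until the spreader stood over the pointer, then released the knob and backed the arm away.

**Last checks:**
- The spreader hook measured −80.3° and −80.7° in the two fixed cameras, against −80.4° for the pointer.
- The knife hangs by its eye on its hook. The mug, glue, jar, stone and other bench items look unmoved in the scene picture, though I compared them by eye rather than measuring.
- The arm is clear and touches nothing.

**Small slip:** when I came down on the knob the second time, the fingertips lightly touched the disc. The wrist force read about 10 N, and the carousel did not visibly move.

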